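# Pry the grinder's heavy base up onto its service catch

### The arm

A 6-joint arm with a two-finger parallel gripper is mounted at the origin on the work surface. World frame = base frame: x ahead of the robot, y to its left, z up, the work surface at z = 0. Lengths are in mm, angles in degrees, forces in N, time in s.
With the tool pointing down it reaches from about 300 to 850 mm from the base axis. Payload 4.2 kg.
Tool frame: the origin (TCP) lies at the very end of the fingers, on their centre line; the grasp point (between the pads) lies 19 mm behind it; x points along the fingers, y is the direction in which the jaws open and shut, and the axes are right-handed (so a half turn about x gives the same grasp; the last joint's range is limited). The gripper opens to 91 mm and grips with 3 to 60 N. Pads are 32 mm wide; open, the fingers measure 118 mm over their backs; the gripper's body (76 mm by 178 mm) begins 60 mm behind the grasp point.
Start: joints at [65.374, 18.312, 89.639, -0, 72.044, -1.146], TCP at [229.099, 527.406, 213.976] pointing down, gripper open.
Joint ranges: [-177.97, 177.97], [-48.28, 115.42], [12.27, 149.76], [-77.06, 257.06], [2.81, 150.46], [-146.56, 146.56]. Speed limits (degrees/s): [147.25, 147.25, 180, 180, 180, 180].

### API

Orientations are given as [roll, pitch, yaw] about the fixed x, y, z axes, in that order (R = Rz(yaw) Ry(pitch) Rx(roll)).
In Python, from workcell import sensors, grab_frame, job_done, finder gives the robot as it stands.
- The arm moves only by the tool play_rows, never from a script. Its argument "motion" is a list of rows, each a list of 5 numbers: the shift along the world's x, y, z in m, then the turn about the world's z in rad, then the opening, from 0 (shut) to 1 (fully open). In form: [[tx, ty, tz, roll, fingers], ...]. A call has exactly 8 rows; each row is the pose to reach, as a shift and turn from the pose commanded when the call began; what a row does not reach only later rows make up. A row lasts 1/12 s, in which the tool goes at most 41.7 mm and 7.16 degrees, less where a joint would pass 70% of its speed; a pose out of reach is approached as far as the arm can. A call with a gripper value outside its range is refused whole. The fingers move at their own pace and stop on an object; "squeeze" is the grip in N (left out, the last holds). Time passes only in rows, so rows that repeat a pose let the fingers close, or fill a call up. It gives the time, the measured TCP pose, the force and the opening at its end, in the units of the state.
- sensors.state(): the state, without advancing time (a new reading comes with each control period).
- grab_frame(name): name is "scene" or "top" or "wrist"; returns a dict with "img" (400x640x3 uint8, blue, green, red), "fx", "fy", "cx", "cy" (pixels), "k1" (the pictures are not rectified: a ray, as slopes to the right and down, at radius r is drawn at 1 + k1 r^2 times it, then the intrinsics apply), "rvec" (rotation vector, rad) and "tvec" (3), from world to camera coordinates, as OpenCV has them; the wrist camera has in their place "tool_from_camera" (4x4, takes a point from camera to tool coordinates, whose origin is the TCP and whose axes are the tool frame's). Camera axes: x right, y down, z forward; pixel columns grow to the right and rows downward; lengths in mm; the calibration is good to about 2 mm. A picture is of the moment at which its call begins: read the wrist's pose just before it. There is no depth.
- job_done(): hands the job in, once; it reports no verdict.
Trained networks look in a picture, given as the dict that the camera call returned (one of the last four; its "shot" number tells which), for a name from the list of things; names that differ only in an ending like _2 or _b are one class to them, and where a whole thing is asked for, a point or a joint stands for the part that bears it (a point fixed in the world has none). Each returns a list of dicts, best first, with "conf" (0 to 1); they miss things now and then, are a little off and sometimes report something else, mostly with a low value. They report only what shows in the picture. A call takes as long as a camera call. They do not tell look-alikes from the thing itself.
- finder.spot_in(picture, label): "point" ([column, row] in pixels, amid what is visible of it).
- finder.spot_point(picture, label): "point" ([column, row] in pixels: a listed point, or the origin of a listed thing).
The state is a dict: "time_s": time; "qpos": joint angles; "qvel": joint speeds; "effort": joint torques, N m; "ee_pos": TCP position; "ee_rot": TCP orientation; "force": force on the tool from outside, world axes, zero at the start; "torque": the same for the moment, N m; "gripper_width": finger opening in mm.
Only numpy, scipy, OpenCV 4.12 (cv2) and the standard library are available. Lean on these libraries where they do the work, as an engineer would, in place of code of your own. Each camera call takes 0.05 s, during which the arm holds its last target.

### The job

Prop up the bench grinder's heavy base plate: rest the pry bar over the fulcrum block with its toe under the plate's free edge, and slowly lever the plate up, at most a few millimetres past the point where the spring catch shoots in under it. Let it down gently onto the catch, draw the bar out and lay it flat on the bench, clear of stand and fulcrum, without dropping it. Keep the gripper off plate and grinder, touch the catch with nothing, and leave the other things alone.

Things in the scene. Friction and masses are not known exactly. Their poses are not given: they have to be found in the camera images.
- bed_front (a point): Point on the bench straight below the middle of the plate's free edge, on the fixed stand (place and yaw vary). Its x axis points level from the free edge to the rear hinge, the way the bar goes in; y runs along the edge, z up. Under the plate the first 85 mm behind the edge are open space above the bench.
- lip (a point): Middle of the lower corner of the free edge of the dark steel base plate (240 mm along x, 200 mm along y, 12 mm thick; grey grinder on it, top 230 mm above the bench, from 45 mm behind the edge). 36 mm above the bench when down. It must rise about 11 mm for the catch to shoot in and rests about 11 mm up on it; 16 mm up (z = 52 mm) is too far.
- plate (a joint): Lift angle of the base plate about its rear hinge, 240 mm behind the free edge, at 42 mm height: 0 down, about 0.046 rad resting on the catch. Plate and grinder weigh about 8 kg, some 40 N at the free edge, but times 0.55 to 1.6 from run to run.
- catch (a joint): Travel (m) of the spring catch's steel bolt, 24 mm wide, 14 mm high, in a grey housing beside the plate's -y side (stand axes), 35 mm behind the free edge: 0 while the plate's side holds it back; it springs by itself to about 0.020, under the plate, as soon as the plate is high enough.
- catch_knob (a point): Black ball (16 mm) on a stem on top of the catch bolt; it moves 20 mm towards the plate when the catch shoots in. Ball centre 71 mm above the bench. Not to be touched.
- fulcrum: Fulcrum: black rubber block 50 x 70 x 38 mm with a rounded steel nose on top; origin mid-underside. Stands fixed 65 to 75 mm in front of the free edge, its nose (60 mm long, along its y axis) about parallel to the edge. The rubber is soft: the nose sinks about 1 mm for each 4.5 N on it, 6 to 19 mm while lifting.
- fulcrum_top (a point): Middle of the top line of the fulcrum's nose, 58 mm above the bench when not loaded.
- bar_mid (a point): Centre of the loose pry bar (0.6 kg, 360 mm long), about its centre of mass, half-way up the shank. x runs along the bar to the toe, z out of its top. Steel shank 22 wide, 10 thick; last 35 mm is the toe, 6 thick, thinned from below; top flat all along, 5 mm above this point. Handle: last 110 mm, black, 26 wide, 16 thick, flush underneath. Starts flat on the bench.
- bar_toe (a point): Toe end of the bar, 200 mm ahead of bar_mid, at mid-thickness of the toe.
- bar_handle (a point): Middle of the bar's handle, 105 mm behind bar_mid. With the toe some 30 mm under the edge and the bar on the fulcrum, it slopes up to the handle at about 0.4 rad (enter at 0.5 to 0.55) and stays if let go (toe held down by the plate). To lift, the handle goes down some 45 to 100 mm with 3 to 20 N, depending on the hidden weight.
- bar: The pry bar; origin on the underside of the shank, 5 mm below bar_mid, same axes.
- mug: White mug, 80 mm wide, 90 mm high; bystander.
- tape: Cardboard ring, 64 mm wide, 20 mm high; bystander.
- driver: Screwdriver with black handle; bystander.
- weight: Dark steel scale weight, 60 mm wide, 65 mm high; bystander.
- jar: Clear jar with steel cap, 60 mm wide, 80 mm high; bystander.
- tray: Grey tray, 120 x 160 x 40 mm; bystander.
- flange: Steel washer flange, 70 mm wide, 12 mm high; bystander.
Not all that is in view belongs to the job. Leave any orange, turquoise or yellow look-alike of the fulcrum alone.

How it is judged (in metres and radians):
On the way, in this order (a step that is already met when the one before it is completed fails the run):
1. the toe is under the plate's free edge and the bar bears on both the fulcrum and the plate (x of bar_toe in the frame of bed_front above 0.008 m and contact force between bar and fulcrum above 3 N and contact force between bar and plate above 3 N), for 0.2 s.
2. the plate is levered up on the bar and the catch has shot in (value of joint catch above 0.015 m and contact force between bar and fulcrum above 5 N and contact force between bar and plate above 5 N), for 0.1 s.
At the end, for the whole second after the job is handed in: Catch in under the plate (over 15 of 20 mm), plate resting on it (0.038 to 0.056 rad); bar flat and still on the bench (centre below 12 mm, tilt under 0.08 rad), touching neither plate nor fulcrum, toe over 60 mm from the middle of the plate's edge (value of joint catch above 0.015 m and value of joint plate between 0.038 and 0.056 rad and contact force between bar and plate below 0.1 N and contact force between bar and fulcrum below 0.1 N and horizontal distance between bar_toe and bed_front above 0.06 m and height (world z) of bar_mid below 0.012 m and angle between bar's own z axis and vertical below 0.08 rad and linear speed of bar below 0.02 m/s).
It fails at once if the gripper or arm touches the plate or grinder (over 1 N), or arm or bar touches the catch (over 2 N) (contact force between any of the arm, the fingers and plate above 1 N or contact force between any of the arm, the fingers, bar and catch above 2 N).
It fails at once if the plate's free edge is heaved above z = 52 mm (16 mm up), or the bar bears on the plate with over 110 N (height (world z) of lip above 0.052 m or contact force between bar and plate above 110 N).
It fails at once if the plate is let fall (faster than 0.4 rad/s downwards, about 100 mm/s at the edge) (velocity of joint plate below -0.4 rad/s).
It fails at once if the bar is dropped or flung (faster than 1 m/s) (linear speed of bar above 1 m/s).
It fails at once if a bystander is shifted by more than 30 mm (distance of any of mug, tape, driver, weight, jar, tray, flange from where it was at the start of the episode above 0.03 m).
It also fails if it takes over 72 s, if anything falls off the work surface, if the arm or the gripper's body presses on something with over 40 N, if the wrist force passes 120 N, or if a joint passes its speed limit or range.

## Working session

There is one attempt and no reset: what is moved stays moved. The work goes in short steps, Python scripts to look and compute and a tool call to move; the robot and the scene stay as the last step left them, time stands still between calls to the robot, and variables do not carry over. Pictures are saved under pics/ and viewed, and the job is handed in when it is done.

Besides the shell and the picture viewer there is one more tool, called after ">>>" by a JSON object that holds its "op" and its "data", one argument or row to a line. play_rows: Moves the arm, as the interface text tells. Its arguments: {"type":"object","properties":{"motion":{"type":"array","items":{"type":"array","items":{"type":"number"}}},"squeeze":{"type":"number"}},"required":["motion"]}

```bash
ls; mkdir -p pics; cat > h.py <<'E'
import numpy as np,cv2
from workcell import sensors, grab_frame, job_done, finder
def grab(n,fn=None):
    st=sensors.state(); f=grab_frame(n); f['st']=st
    if fn: cv2.imwrite('pics/'+fn,f['img'])
    return f
def toolT(st):
    from scipy.spatial.transform import Rotation as R
    T=np.eye(4);T[:3,:3]=R.from_euler('xyz',st['ee_rot'],degrees=True).as_matrix();T[:3,3]=st['ee_pos'];return T
def cam(f):
    # returns R (world from cam), origin
    if 'rvec' in f:
        Rm=cv2.Rodrigues(np.array(f['rvec'],float))[0]; t=np.array(f['tvec'],float).ravel()
        return Rm.T,-Rm.T@t
    T=toolT(f['st'])@np.array(f['tool_from_camera']); return T[:3,:3],T[:3,3]
def ray(f,p):
    x=(p[0]-f['cx'])/f['fx'];y=(p[1]-f['cy'])/f['fy'];rd=np.hypot(x,y);r=rd
    for _ in range(50): r=rd/(1+f['k1']*r*r)
    s=r/rd if rd>0 else 1
    Rm,o=cam(f); d=Rm@np.array([x*s,y*s,1]); return o,d
def atz(f,p,z):
    o,d=ray(f,p); return o+d*(z-o[2])/d[2]
def proj(f,P):
    Rm,o=cam(f); c=Rm.T@(np.array(P,float)-o); x,y=c[0]/c[2],c[1]/c[2]; s=1+f['k1']*(x*x+y*y)
    return np.array([x*s*f['fx']+f['cx'],y*s*f['fy']+f['cy']])
def tri(l):
    A=np.zeros((3,3));b=np.zeros(3)
    for o,d in l:
        d=d/np.linalg.norm(d);M=np.eye(3)-np.outer(d,d);A+=M;b+=M@o
    return np.linalg.solve(A,b)
E
python3 - <<'E'
from h import *
st=sensors.state();print(st)
pts=[('bed_front',0),('lip',36),('catch_knob',71),('fulcrum_top',58),('fulcrum',0),('bar_mid',5),('bar_toe',7),('bar_handle',5),('mug',0),('tape',0),('driver',8),('weight',0),('jar',0),('tray',0),('flange',0)]
for n in ['scene','top']:
    f=grab(n,n+'0.png')
    print(n,{k:f[k] for k in ('fx','cx','cy','k1')},cam(f)[1])
    for p,z in pts:
        for d in finder.spot_point(f,p)[:3]:
            print(p,np.round(d['point'],1),round(d['conf'],2),np.round(atz(f,d['point'],z),1))
E
```

```text
pics
{'time_s': 0.0, 'qpos': array([ 6.53729715e+01,  1.83510615e+01,  8.97061234e+01, -1.79411097e-03,
        7.20419365e+01, -1.14790959e+00]), 'qvel': array([-0.13004559,  0.06593073, -0.03834268,  0.06032168,  0.05648406,
        0.08809654]), 'effort': array([ 6.48019450e-04, -4.12464058e+01, -2.31977212e+01,  7.28400098e-02,
        4.55068960e-02, -1.37370989e-04]), 'ee_pos': array([228.90954672, 526.93246624, 213.12798926]), 'ee_rot': array([ -90.16202296,   89.90086389, -113.64058723]), 'force': array([-0.19916114, -0.41329849,  0.37870308]), 'torque': array([-0.01197637, -0.0015142 ,  0.02346103]), 'gripper_width': 91.13790791021682}
scene {'fx': 408.3417494894893, 'cx': 317.7480642409853, 'cy': 200.45711563852748, 'k1': -0.09444129122778261} [1014.61751758 -544.13461848 1107.97679168]
bed_front [360. 152.] 0.96 [544.  200.9   0. ]
bed_front [400.3 154.6] 0.49 [653.6 285.5   0. ]
lip [357.9 149.7] 0.79 [548.  179.6  36. ]
lip [344.9 156.6] 0.23 [534.4 128.3  36. ]
fulcrum_top [344.2 155.3] 0.9 [539.2 117.   58. ]
fulcrum_top [349.8 199.5] 0.87 [ 6.594e+02 -1.000e-01  5.800
[... 1371 characters left out ...]
.6 255.1] 0.98 [426.4 -55.5   7. ]
bar_toe [425.3 232.7] 0.5 [ 483.1 -349.6    7. ]
bar_handle [391.9 236.4] 0.75 [ 475.3 -251.8    5. ]
bar_handle [424.7 235.3] 0.72 [ 475.7 -347.8    5. ]
tape [292.6 272.1] 0.76 [380.3  42.3   0. ]
driver [419.4 159.6] 0.56 [ 703.  -345.8    8. ]
driver [391.2 239.5] 0.42 [ 466.1 -248.8    8. ]
weight [295.6 131.7] 0.73 [804.4  24.    0. ]
jar [482.2 270.6] 0.89 [ 369.2 -507.4    0. ]
jar [268.5 218.6] 0.69 [539.6 110.6   0. ]
tray [491.6 201.3] 0.73 [ 571.2 -552.     0. ]
tray [269.4 216.7] 0.2 [545.2 107.8   0. ]
flange [244.9 142.3] 0.74 [775.8 179.1   0. ]
flange [425.4 234.1] 0.51 [ 479.6 -351.2    0. ]
flange [478.7 269.1] 0.51 [ 373.8 -497.7    0. ]
```

```bash
ls pics; python3 - <<'E'
import cv2
for n in ['scene0','top0']:
    i=cv2.imread(f'pics/{n}.png'); 
    c=i[60:240,200:520] if n=='scene0' else i[110:310,190:510]
    cv2.imwrite(f'pics/{n}c.png',cv2.resize(c,None,fx=2.5,fy=2.5,interpolation=cv2.INTER_CUBIC))
E
```

```text
scene0.png
top0.png
```

View pics/scene0.png

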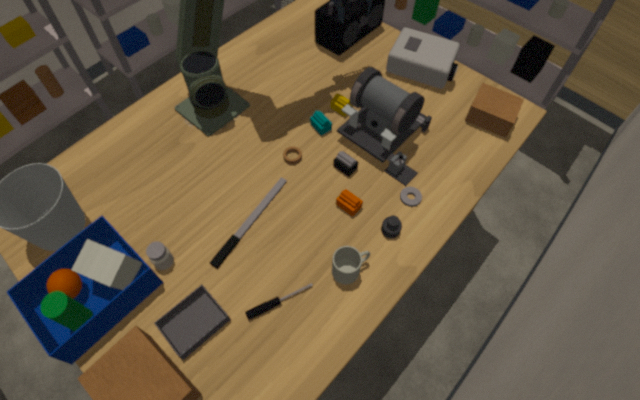

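View pics/top0.png

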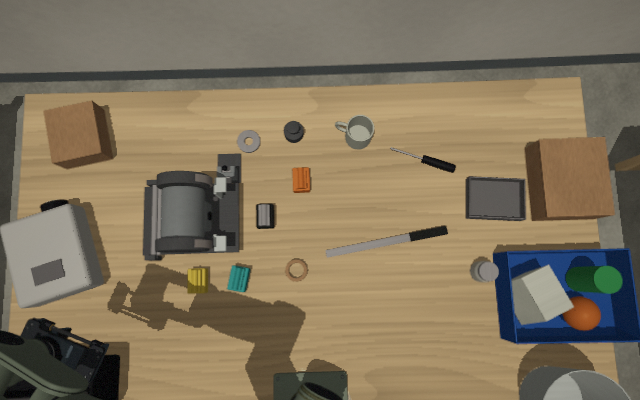

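View pics/top0c.png

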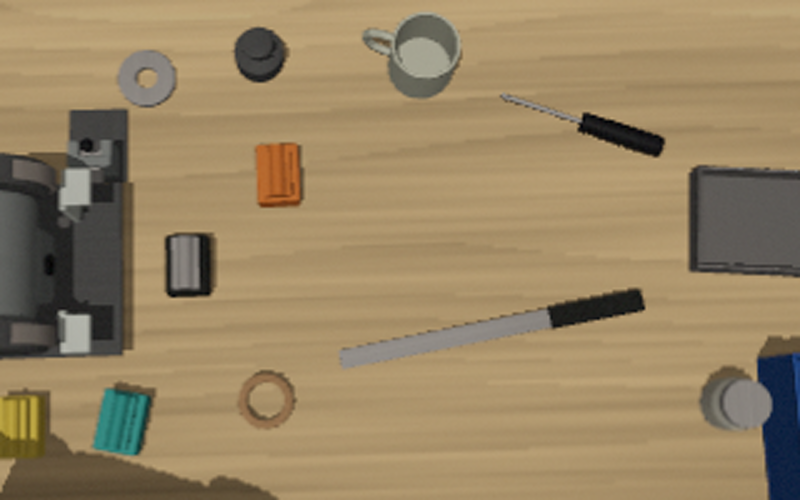

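View pics/scene0c.png

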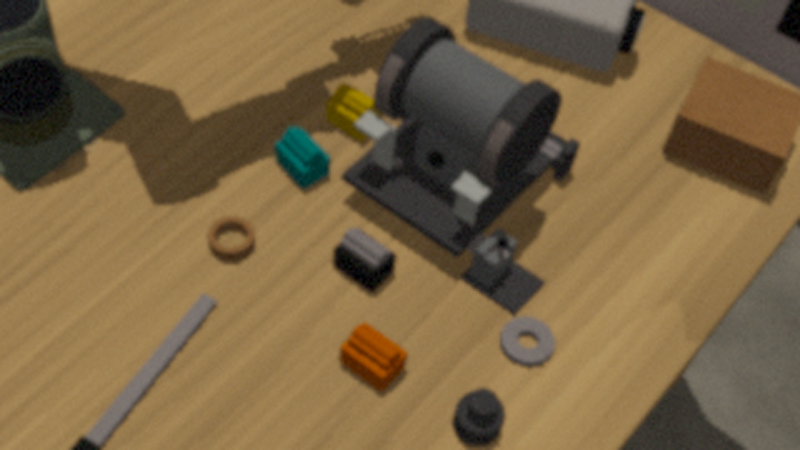

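```bash
python3 - <<'E'
from h import *
f=grab('wrist','w0.png'); print(np.round(f['tool_from_camera'],3).tolist(),f['fx'],f['st']['ee_rot'],f['cx'],f['cy'],f['k1'])
E
```

```text
[[0.001, -0.244, 0.97, -170.594], [1.0, -0.001, -0.001, -1.332], [0.001, 0.97, 0.244, -69.598], [0.0, 0.0, 0.0, 1.0]] 302.3392183508815 [109.8480442   89.99729597  86.36795635] 316.16983826187607 200.20816817713836 -0.0206559648556958
```

View pics/w0.png

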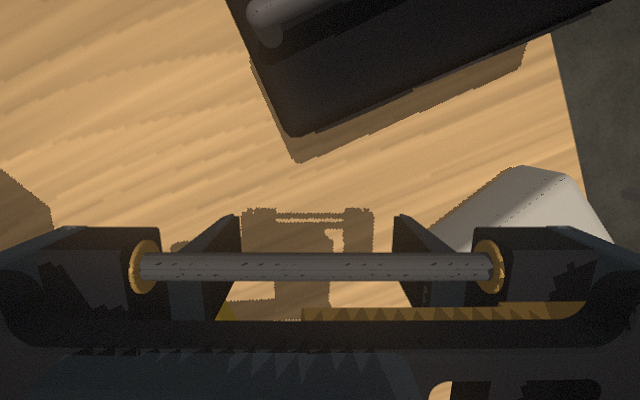

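```bash
python3 - <<'E'
from h import *
st=sensors.state(); print(np.round(toolT(st)[:3,:3],3).tolist())
f=grab('top')
c=lambda x,y:(190+(x+.5)/2.5-.5,110+(y+.5)/2.5-.5)
for n,p,z in [('edge1',(133,183),48),('edge2',(124,356),48),('bar_toe top corner a',(340,351),10),('toe b',(343,368),10),('h a',(641,289),16),('h b',(645,308),16),('junc a',(548,308),11),('junc b',(552,327),11),('ful nose',(176,235),58),('ful nose',(200,236),58),('nose',(199,291),58),('nose',(174,290),58)]:
    print(n,np.round(atz(f,c(*p),z),1))
E
```

```text
[[0.0, 0.398, 0.917], [0.0, 0.917, -0.398], [-1.0, 0.0, 0.0]]
edge1 [640.3 178.1  48. ]
edge2 [440.6 189.3  48. ]
bar_toe top corner a [440.7 -56.2  10. ]
toe b [420.9 -59.1  10. ]
h a [ 502.2 -409.2   16. ]
h b [ 479.9 -412.2   16. ]
junc a [ 483.6 -301.    11. ]
junc b [ 461.3 -304.3   11. ]
ful nose [576.1 127.7  58. ]
ful nose [574.1 100.2  58. ]
nose [510.9 102.2  58. ]
nose [512.9 130.6  58. ]
```

>>> {"op": "play_rows", "data": {
  "motion": [
    [0.01,-0.02,0.03,-0.1,1],
    [0.02,-0.04,0.06,-0.2,1],
    [0.03,-0.06,0.09,-0.3,1],
    [0.041,-0.098,0.09,-0.4,1],
    [0.052,-0.136,0.09,-0.5,1],
    [0.063,-0.174,0.09,-0.6,1],
    [0.074,-0.212,0.09,-0.7,1],
    [0.085,-0.25,0.09,-0.8,1]
  ]
}}

```text
time_s: 2.37
ee_pos: [314.1, 275.6, 304.2]
ee_rot: [89.0, 90.0, 19.5]
force: [1.3, 0.4, -0.0]
gripper_width: 91.3
```

>>> {"op": "play_rows", "data": {
  "motion": [
    [0.01,-0.038,0,-0.1,1],
    [0.02,-0.076,0,-0.191,1],
    [0.03,-0.114,0,-0.191,1],
    [0.04,-0.152,0,-0.191,1],
    [0.05,-0.19,0,-0.191,1],
    [0.06,-0.228,0,-0.191,1],
    [0.07,-0.266,0,-0.191,1],
    [0.08,-0.304,0,-0.191,1]
  ]
}}

```text
time_s: 3.03
ee_pos: [394.0, -28.6, 304.3]
ee_rot: [83.7, 89.9, 3.4]
force: [1.2, 0.3, -0.5]
gripper_width: 91.0
```

>>> {"op": "play_rows", "data": {
  "motion": [
    [0.01,-0.038,0,0,1],
    [0.02,-0.076,-0.01,0,1],
    [0.03,-0.114,-0.025,0,1],
    [0.04,-0.152,-0.04,0,1],
    [0.05,-0.19,-0.055,0,1],
    [0.06,-0.228,-0.07,0,1],
    [0.07,-0.266,-0.085,0,1],
    [0.08,-0.304,-0.1,0,1]
  ]
}}

```text
time_s: 3.7
ee_pos: [473.6, -330.5, 204.1]
ee_rot: [78.8, 90.0, -1.5]
force: [1.2, 1.1, 0.1]
gripper_width: 90.9
```

```bash
python3 - <<'E'
from h import *
f=grab('wrist','w1.png'); T=toolT(f['st']); print(np.round(T[:3,:3],3).tolist())
for l,z in [('bar_mid',5),('bar_handle',5),('bar_toe',7)]:
    for d in finder.spot_point(f,l)[:2]: print(l,np.round(d['point']),d['conf'],np.round(atz(f,d['point'],z),1))
# top-based expectation
for P in [(430.8,-57.6,10),(491,-410.7,16),(481.7,-356.5,16),(472,-302,10)]: print(proj(f,P))
E
```

```text
[[0.0, 0.986, 0.169], [-0.0, 0.169, -0.986], [-1.0, 0.0, 0.0]]
bar_mid [318. 116.] 0.57 [ 460.3 -254.4    5. ]
bar_handle [322. 203.] 0.96 [ 484.3 -358.6    5. ]
[321.56959983 -85.24501266]
[320.54839734 245.41239131]
[320.65345876 203.63455241]
[320.40731917 157.83931979]
```

View pics/w1.png

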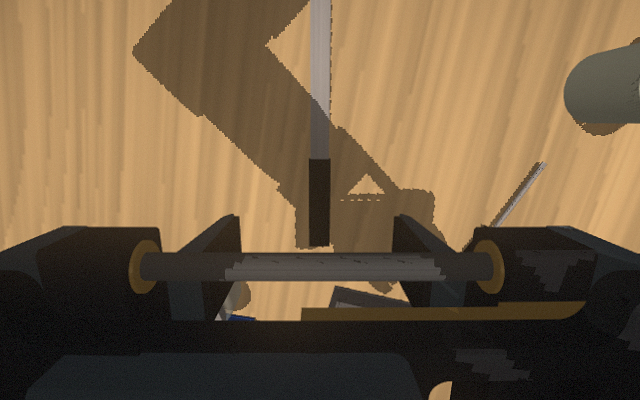

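>>> {"op": "play_rows", "data": {
  "motion": [
    [0.002,-0.006,-0.03,0,1],
    [0.004,-0.012,-0.06,0,1],
    [0.006,-0.016,-0.09,0,1],
    [0.006,-0.016,-0.12,0,1],
    [0.006,-0.016,-0.15,0,1],
    [0.006,-0.016,-0.175,0,1],
    [0.006,-0.016,-0.193,0,1],
    [0.006,-0.016,-0.201,0,1]
  ]
}}

```text
time_s: 4.57
ee_pos: [478.6, -342.2, 2.5]
ee_rot: [-142.2, 89.8, 137.7]
force: [-0.7, -0.1, 0.6]
gripper_width: 91.0
```

>>> {"op": "play_rows", "data": {
  "motion": [
    [0,0,0,0,0.5],
    [0,0,0,0,0.3],
    [0,0,0,0,0.2],
    [0,0,0,0,0.1],
    [0,0,0,0,0.1],
    [0,0,0,0,0.1],
    [0,0,0,0,0.1],
    [0,0,0,0,0.1]
  ],
  "squeeze": 15
}}

```text
time_s: 5.23
ee_pos: [479.6, -344.6, 4.1]
ee_rot: [50.6, 90.0, -29.7]
force: [0.9, 0.5, -1.2]
gripper_width: 40.7
```

>>> {"op": "play_rows", "data": {
  "motion": [
    [0,0,0,0,0.1],
    [0,0,0,0,0.1],
    [0,0,0,0,0.1],
    [0,0,0,0,0.1],
    [0,0,0,0,0.1],
    [0,0,0,0,0.1],
    [0,0,0,0,0.1],
    [0,0,0,0,0.1]
  ],
  "squeeze": 15
}}

```text
time_s: 5.9
ee_pos: [479.6, -344.5, 3.8]
ee_rot: [96.8, 90.0, 16.5]
force: [0.3, -0.1, 0.5]
gripper_width: 25.7
```

>>> {"op": "play_rows", "data": {
  "motion": [
    [0,0,0.009,0,0.1],
    [0,0.0006,0.018,0,0.1],
    [0,0.0013,0.028,0,0.1],
    [-0.0004,0.0023,0.037,0,0.1],
    [-0.0006,0.0035,0.046,0,0.1],
    [-0.0009,0.0051,0.055,0,0.1],
    [-0.0012,0.007,0.064,0,0.1],
    [-0.0016,0.009,0.073,0,0.1]
  ]
}}

```text
time_s: 6.57
ee_pos: [477.8, -335.2, 77.9]
ee_rot: [65.8, 90.0, -14.5]
force: [-0.3, 1.0, -4.4]
gripper_width: 26.0
```

```bash
python3 - <<'E'
from h import *
f=grab('wrist','w2.png');g=grab('scene','s2.png')
cv2.imwrite('pics/s2c.png',cv2.resize(g['img'][150:290,180:380],None,fx=4,fy=4,interpolation=cv2.INTER_CUBIC))
E
```

```text
(no output)
```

View pics/w2.png

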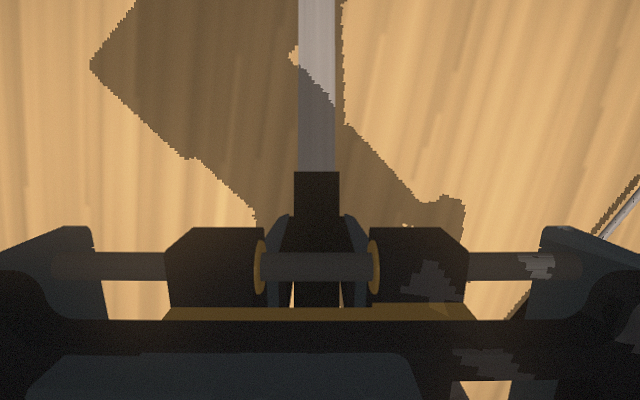

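View pics/s2c.png

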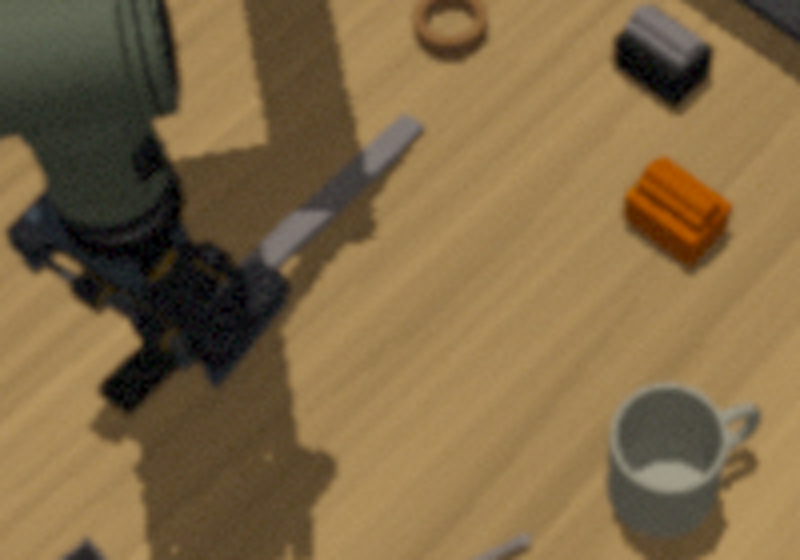

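>>> {"op": "play_rows", "data": {
  "motion": [
    [-0.0004,0.002,0.009,0,0.1],
    [-0.001,0.005,0.018,0,0.1],
    [-0.0015,0.0085,0.028,0,0.1],
    [-0.002,0.012,0.037,0,0.1],
    [-0.0027,0.0155,0.046,0,0.1],
    [-0.0034,0.0195,0.055,0,0.1],
    [-0.0042,0.0245,0.065,0,0.1],
    [-0.005,0.0295,0.074,0,0.1]
  ]
}}

```text
time_s: 7.33
ee_pos: [472.8, -305.4, 151.9]
ee_rot: [58.1, 90.0, -22.1]
force: [0.5, 0.8, -4.6]
gripper_width: 25.9
```

>>> {"op": "play_rows", "data": {
  "motion": [
    [0,0,0,0,0.1],
    [0,0,0,0,0.1],
    [0,0,0,0,0.1],
    [0,0,0,0,0.1],
    [0,0,0.005,0,0.1],
    [0,0,0.01,0,0.1],
    [0,0,0.015,0,0.1],
    [0,0,0.02,0,0.1]
  ],
  "squeeze": 60
}}

```text
time_s: 8.0
ee_pos: [472.8, -306.0, 171.0]
ee_rot: [-114.7, 90.0, 165.1]
force: [0.5, -0.4, -5.4]
gripper_width: 25.7
```

```bash
python3 - <<'E'
from h import *
f=grab('wrist','w3.png');g=grab('scene','s3.png');t=grab('top')
print(f['st']['force'],f['st']['torque'],f['st']['ee_pos'])
for n,h in [('w',f),('s',g),('t',t)]:
  for l in ['bar_toe','bar_mid']:
    for d in finder.spot_point(h,l)[:1]: print(n,l,np.round(d['point'],1),d['conf'])
cv2.imwrite('pics/s3c.png',cv2.resize(g['img'][150:290,180:380],None,fx=4,fy=4,interpolation=cv2.INTER_CUBIC))
E
```

```text
[ 0.53695124 -0.42976823 -5.41371279] [-0.52585374 -0.03421358 -0.03930741] [ 472.75903142 -305.98362562  171.02055568]
w bar_mid [315.3 114. ] 0.98
s bar_toe [283.6 179.2] 0.66
s bar_mid [281.9 179.5] 0.62
t bar_toe [323.9 250.7] 0.76
t bar_mid [389.1 234.8] 0.69
```

View pics/w3.png

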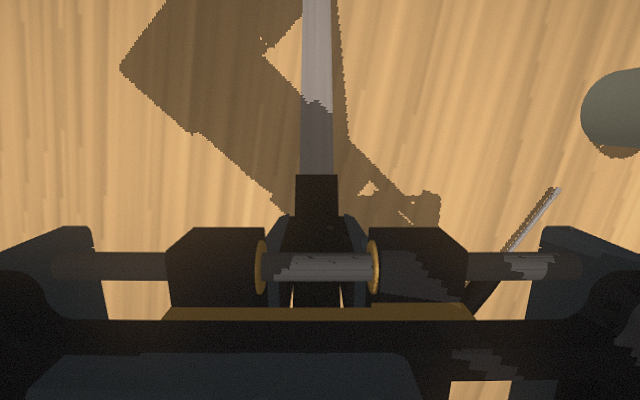

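View pics/s3c.png

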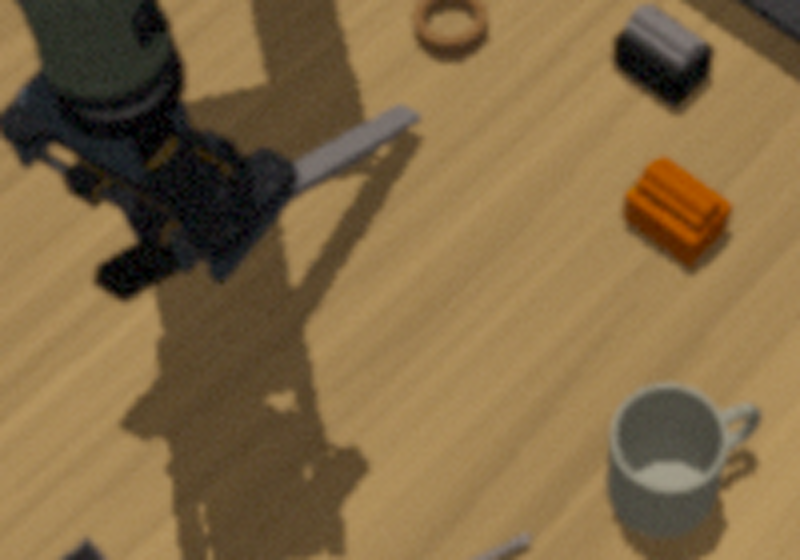

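```bash
python3 - <<'E'
from h import *
g=grab('scene');t=grab('top','t3.png')
cv2.imwrite('pics/t3c.png',cv2.resize(t['img'][200:290,280:460],None,fx=4,fy=4,interpolation=cv2.INTER_CUBIC))
E
```

```text
(no output)
```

View pics/t3c.png

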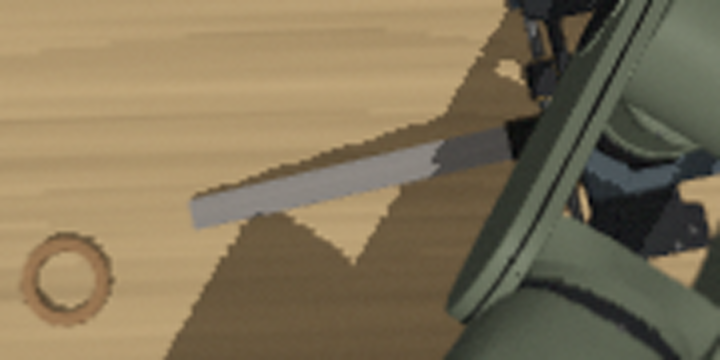

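```bash
python3 - <<'E'
from h import *
g=grab('scene');t=grab('top')
rs=[ray(g,(283,177.6)),ray(t,(327.9,253.0))]
P=tri(rs);print(P, proj(g,P),proj(t,P))
G=sensors.state()['ee_pos']+np.array([0,0,19]); d=P-G;print(G,d,np.linalg.norm(d),np.degrees(np.arctan2(d[1],d[0])),np.arctan2(-d[2],np.hypot(d[0],d[1])))
E
```

```text
[432.29724977 -61.43403724  19.25630729] [282.68525067 177.64787373] [327.6142949  252.78748539]
[ 472.89453983 -305.94344792  189.69739873] [ -40.59729006  244.50941068 -170.44109145] 300.8041846844575 99.42714370883999 0.6023956739174499
```

>>> {"op": "play_rows", "data": {
  "motion": [
    [0.003,0.005,0.015,-0.02,0.1],
    [0.009,0.02,0.03,-0.05,0.1],
    [0.018,0.04,0.045,-0.085,0.1],
    [0.027,0.065,0.06,-0.12,0.1],
    [0.036,0.09,0.07,-0.155,0.1],
    [0.044,0.115,0.076,-0.19,0.1],
    [0.05,0.135,0.076,-0.21,0.1],
    [0.052,0.143,0.076,-0.22,0.1]
  ]
}}

```text
time_s: 9.32
ee_pos: [525.7, -160.2, 247.3]
ee_rot: [147.8, 89.9, 55.0]
force: [-0.7, -0.0, -5.7]
gripper_width: 25.3
```

```bash
python3 - <<'E'
from h import *
f=grab('wrist','w4.png');g=grab('scene','s4.png');t=grab('top','t4.png')
print(f['st']['force'],f['st']['torque'],f['st']['ee_pos'],toolT(f['st'])[:3,1])
a=cv2.resize(g['img'][100:220,260:460],None,fx=4,fy=4,interpolation=cv2.INTER_CUBIC)
b=cv2.resize(t['img'][150:270,220:420],None,fx=4,fy=4,interpolation=cv2.INTER_CUBIC)
cv2.imwrite('pics/s4c.png',a);cv2.imwrite('pics/t4c.png',b)
E
```

```text
[-0.74308177 -0.04065341 -5.73056187] [-0.41681376  0.1749893   0.05487795] [ 525.65799598 -160.16044064  247.34302292] [ 0.99882005 -0.04855278  0.00106424]
```

View pics/s4c.png

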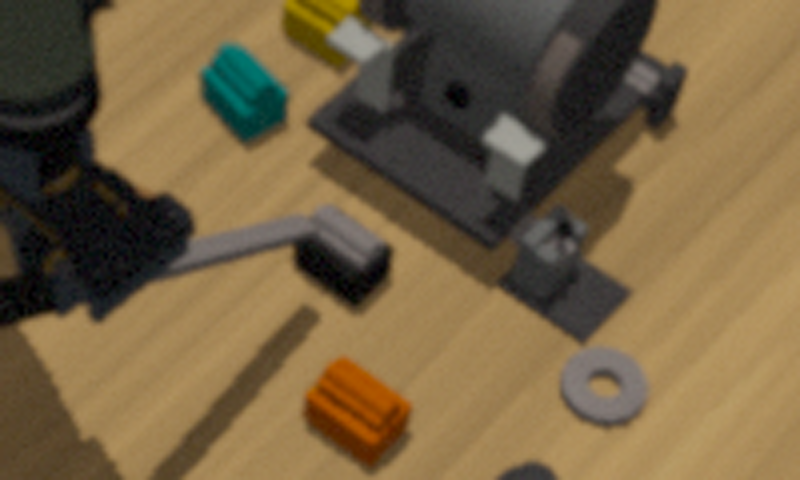

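View pics/t4c.png

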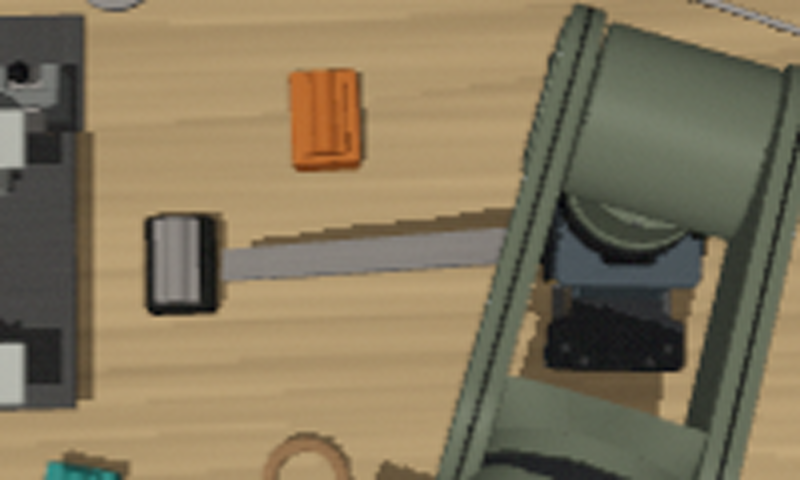

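View pics/w4.png

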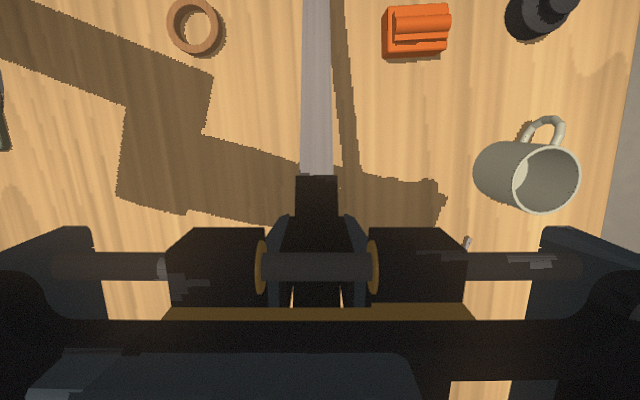

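```bash
python3 - <<'E'
from h import *
g=grab('scene');t=grab('top')
for z in (90,95.6,100):
    P=atz(t,(275.2,216.0),z);print(P,(proj(g,P)-[260,100])*4)
c=lambda x,y:(220+(x+.5)/4-.5,150+(y+.5)/4-.5)
for p,z in [((92,131),48),((75,408),48)]: print(atz(t,c(*p),z))
for p,z in [((155,215),58),((192,213),58),((196,303),58),((158,305),58)]: print(atz(t,c(*p),z))
# wrist: fulcrum not visible
w=g
print('scene edge',[np.round(atz(g,(260+x/4,100+y/4),48),1) for x,y in [(311,121),(495,238)]])
print('scene edge lower',[np.round(atz(g,(260+x/4,100+y/4),36),1) for x,y in [(311,124),(492,246)]])
print('nose scene',[np.round(atz(g,(260+x/4,100+y/4),58),1) for x,y in [(328,207),(389,246)]])
E
```

```text
[535.15174012  81.98208559  90.        ] [306.5206732  219.79770072]
[534.42787154  81.44854007  95.6       ] [305.67026161 215.30700924]
[533.85911766  81.02932574 100.        ] [304.99761337 211.75563251]
[641.88015246 178.93483644  48.        ]
[441.98954703 191.94509227  48.        ]
[577.19445509 132.59883891  58.        ]
[577.82498442 106.11663623  58.        ]
[513.02091102 104.12519293  58.        ]
[512.43110903 131.1211808   58.        ]
scene edge [array([449.4, 190.9,  48. ]), array([641. , 196.7,  48. ])]
scene edge lower [array([445.2, 196.7,  36. ]), array([639.9, 196.8,  36. ])]
nose scene [array([524.5, 123.3,  58. ]), array([586.2, 126. ,  58. ])]
```

```bash
python3 - <<'E'
from h import *
for n in ('w3','w4'):
    i=cv2.imread(f'pics/{n}.png').astype(int)
    for r in (8,20,40,130,150,165):
        row=i[r-2:r+3,270:360].mean(0); sat=row.max(1)-row.min(1)  # grey bar = low sat
        g=np.where(sat<25)[0]; print(n,r,g.min()+270 if len(g) else None,g.max()+270 if len(g) else None, len(g))
    col=i[150:200,310:325].mean((1,2)); print(np.round(col[15:35]))
st=sensors.state(); f=grab('wrist')
print(st['ee_pos'],st['torque'])
# predictions of bar for pitches
T=toolT(st);uz=np.array([0,0,1.]);zt=T[:3,2];u=-zt; w=T[:3,1]
Q=st['ee_pos']+np.array([0,0,6.2])
for th in (.5,.55,.6,.65):
    ax=u*np.cos(th)-uz*np.sin(th)
    out=[]
    J=Q+ax*43.; out.append(proj(f,J))
    # width at row 8: find s
    best=min(np.arange(60,294,1.),key=lambda s:abs(proj(f,Q+ax*s)[1]-8)); 
    wd=proj(f,Q+ax*best+w*11)-proj(f,Q+ax*best-w*11)
    b2=min(np.arange(40,294,1.),key=lambda s:abs(proj(f,Q+ax*s)[1]-150)); w2=proj(f,Q+ax*b2+w*11)-proj(f,Q+ax*b2-w*11)
    print(th,np.round(out,1),best,wd[0],w2[0],proj(f,Q+ax*best)[0])
E
```

```text
w3 8 303 329 27
w3 20 303 329 27
w3 40 302 330 29
w3 130 301 332 32
w3 150 300 332 33
w3 165 300 332 33
[76. 77. 78. 76. 77. 77. 76. 77. 74. 57. 29. 31. 31. 30. 32. 30. 30. 30.
 31. 31.]
w4 8 303 328 26
w4 20 303 328 25
w4 40 302 329 26
w4 130 301 331 28
w4 150 300 331 32
w4 165 300 331 32
[144. 144. 143. 144. 144. 143. 144. 144. 146. 133.  64.  40.  42.  40.
  37.  38.  37.  36.  35.  37.]
[ 524.38922053 -164.05628956  246.41876727] [-0.53103508  0.0555871  -0.04367325]
0.5 [[318.7 173.8]] 171.0 30.16259106311105 34.85729030081791 318.40116836229845
0.55 [[318.7 175. ]] 181.0 28.693266050231216 34.29422260069265 318.3221157760179
0.6 [[318.7 176.4]] 192.0 27.23052621591006 33.68059082768394 318.2436270380613
0.65 [[318.7 177.9]] 206.0 25.701990846747606 33.0667163212525 318.16135137450885
```

>>> {"op": "play_rows", "data": {
  "motion": [
    [0.002,0,0.004,0,0.1],
    [0.004,0,0.007,0,0.1],
    [0.0055,0.013,-0.0015,0,0.1],
    [0.0065,0.026,-0.01,0,0.1],
    [0.007,0.039,-0.0185,0,0.1],
    [0.0075,0.052,-0.027,0,0.1],
    [0.008,0.061,-0.033,0,0.1],
    [0.008,0.066,-0.036,0,0.1]
  ]
}}

```text
time_s: 10.28
ee_pos: [532.1, -94.8, 209.2]
ee_rot: [-106.3, 89.8, 161.0]
force: [-0.3, 0.8, -5.8]
gripper_width: 25.5
```

```bash
python3 - <<'E'
from h import *
grab('scene')
f=grab('wrist','w5.png');g=grab('scene','s5.png');t=grab('top','t5.png')
print(t['st']['force'],t['st']['torque'],t['st']['ee_pos'],toolT(f['st'])[:3,1])
a=cv2.resize(g['img'][120:200,290:410],None,fx=6,fy=6,interpolation=cv2.INTER_CUBIC)
b=cv2.resize(t['img'][180:260,220:340],None,fx=6,fy=6,interpolation=cv2.INTER_CUBIC)
cv2.imwrite('pics/s5c.png',a);cv2.imwrite('pics/t5c.png',b)
E
```

```text
[-0.02928635  0.14696276 -5.5179445 ] [-0.52481937  0.05619238 -0.00425403] [532.9149083  -96.54573829 210.63318742] [ 0.99884481 -0.04796519 -0.00289593]
```

View pics/s5c.png

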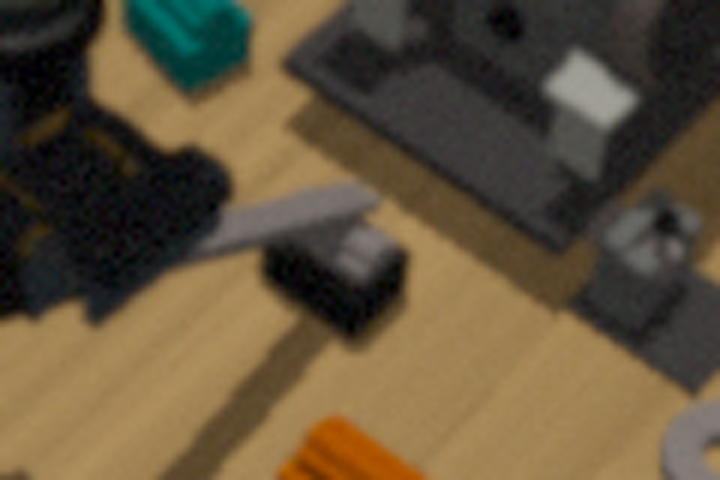

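View pics/t5c.png

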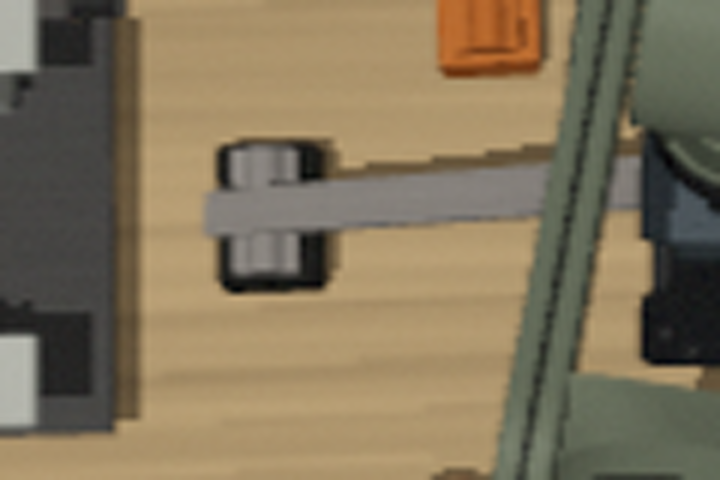

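```bash
python3 - <<'E'
from h import *
g=grab('scene');t=grab('top');st=sensors.state()
pt=(220+205/6-.4,180+215/6-.4);ps=(290+370/6-.4,120+192/6-.4)
P=tri([ray(t,pt),ray(g,ps)]);print(pt,ps,P,proj(t,P)-pt,proj(g,P)-ps)
for z in (45,52,58):print(atz(t,pt,z))
Q=np.array(st['ee_pos'])+[0,0,6.2]
for z in (45,52,58):
    d=atz(t,pt,z)-Q;print(np.linalg.norm(d),np.arctan2(-d[2],np.hypot(*d[:2])))
E
```

```text
(253.76666666666665, 215.43333333333334) (351.2666666666667, 151.6) [543.83478763 147.19472846  52.63424021] [-0.12587757 -0.10665233] [-0.14140933  0.02877201]
[544.52273492 147.91244861  45.        ]
[543.59951499 146.92666624  52.        ]
[542.80818362 146.08170992  58.        ]
300.1997140508299 0.612368161741145
295.3818158172144 0.5949704713454054
291.32763546788823 0.5795993405999145
```

>>> {"op": "play_rows", "data": {
  "motion": [
    [0,0,0.003,0,0.1],
    [0.0005,0.011,-0.0044,0,0.1],
    [0.001,0.022,-0.0118,0,0.1],
    [0.0015,0.033,-0.019,0,0.1],
    [0.002,0.044,-0.0265,0,0.1],
    [0.0025,0.054,-0.033,0,0.1],
    [0.003,0.061,-0.038,0,0.1],
    [0.003,0.065,-0.0405,0,0.1]
  ]
}}

```text
time_s: 11.25
ee_pos: [535.5, -30.4, 169.1]
ee_rot: [-98.1, 89.9, 169.2]
force: [0.3, 0.3, -6.6]
gripper_width: 25.4
```

```bash
python3 - <<'E'
from h import *
grab('wrist')
f=grab('wrist','w6.png');g=grab('scene','s6.png');t=grab('top','t6.png')
print(t['st']['force'],t['st']['torque'],t['st']['ee_pos'])
a=cv2.resize(g['img'][120:200,290:410],None,fx=6,fy=6,interpolation=cv2.INTER_CUBIC)
b=cv2.resize(t['img'][180:260,220:340],None,fx=6,fy=6,interpolation=cv2.INTER_CUBIC)
cv2.imwrite('pics/s6c.png',a);cv2.imwrite('pics/t6c.png',b)
E
```

```text
[ 0.06033283  0.24133899 -6.68881416] [-0.58399467  0.04387974  0.0244413 ] [535.9538373  -31.74512421 170.16837233]
```

View pics/s6c.png

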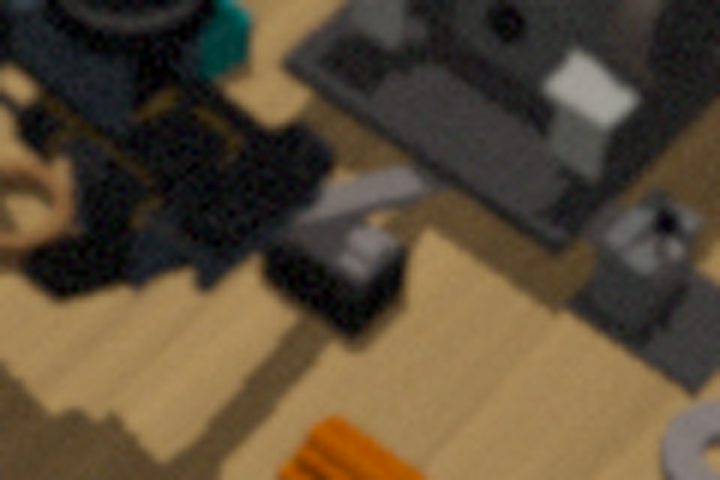

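View pics/t6c.png

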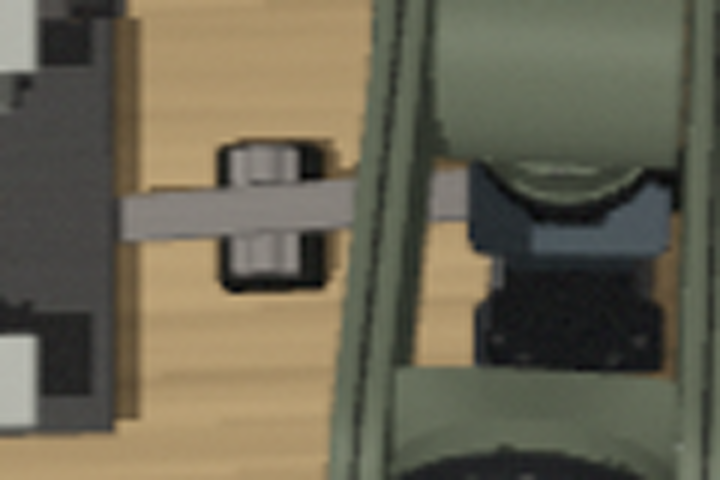

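View pics/w6.png

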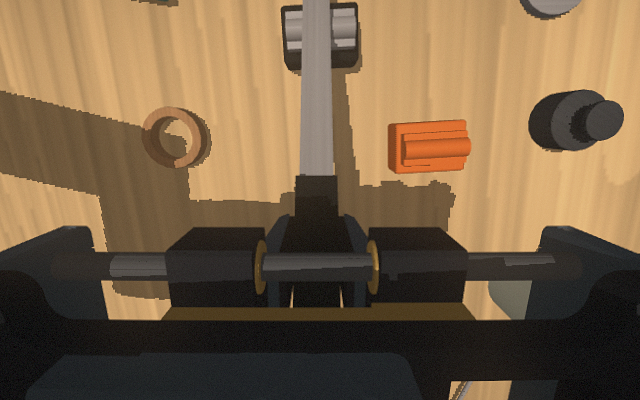

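>>> {"op": "play_rows", "data": {
  "motion": [
    [0,0,0,0,0.1],
    [0,0,0,0,0.1],
    [0,-0.003,-0.004,0,0.1],
    [0,-0.006,-0.008,0,0.1],
    [0,-0.009,-0.012,0,0.1],
    [-0.001,-0.012,-0.015,0,0.1],
    [-0.001,-0.014,-0.018,0,0.1],
    [-0.001,-0.016,-0.02,0,0.1]
  ],
  "squeeze": 30
}}

```text
time_s: 12.12
ee_pos: [535.0, -47.9, 149.9]
ee_rot: [169.6, 89.9, 76.6]
force: [0.9, 3.7, -2.6]
gripper_width: 25.7
```

```bash
cat > look.py <<'E'
from h import *
import sys
n=sys.argv[1]
f=grab('wrist',f'w{n}.png');g=grab('scene',f's{n}.png');t=grab('top',f't{n}.png')
s=sensors.state()
print('F',np.round(s['force'],1),'T',np.round(s['torque'],2),np.round(s['ee_pos'],1),s['gripper_width'],s['time_s'])
a=cv2.resize(g['img'][115:195,300:430],None,fx=6,fy=6,interpolation=cv2.INTER_CUBIC)
b=cv2.resize(t['img'][145:260,215:345],None,fx=5,fy=5,interpolation=cv2.INTER_CUBIC)
cv2.imwrite(f'pics/s{n}c.png',a);cv2.imwrite(f'pics/t{n}c.png',b)
for h,nm in ((g,'s'),(t,'t')):
    for l in ('catch_knob','lip'):
        for d in finder.spot_point(h,l)[:1]: print(nm,l,np.round(d['point'],1),round(d['conf'],2))
E
python3 look.py 7
```

```text
F [ 0.7  3.6 -3.2] T [ 0.71 -0.05  0.02] [535.  -48.1 150.2] 25.79335872529184 12.2667
s catch_knob [398.2 153.2] 0.64
s lip [357.6 149. ] 0.59
t catch_knob [227.2 167.9] 0.56
t lip [240.  216.9] 0.69
```

View pics/s7c.png

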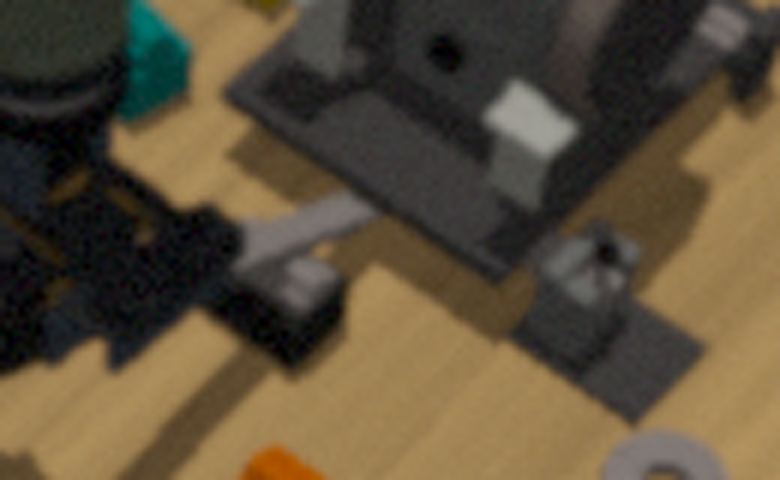

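View pics/t7c.png

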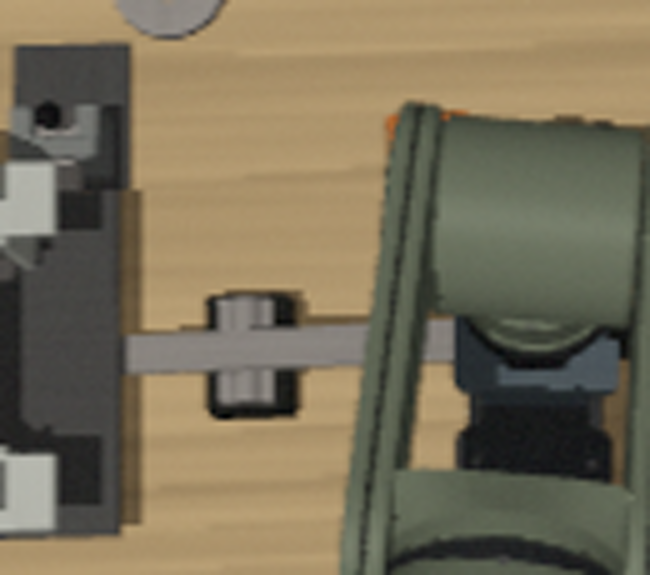

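>>> {"op": "play_rows", "data": {
  "motion": [
    [0,-0.001,-0.0015,0,0.1],
    [0,-0.002,-0.003,0,0.1],
    [0,-0.003,-0.0045,0,0.1],
    [0,-0.003,-0.006,0,0.1],
    [0,-0.004,-0.0075,0,0.1],
    [0,-0.005,-0.009,0,0.1],
    [0,-0.005,-0.0105,0,0.1],
    [0,-0.006,-0.012,0,0.1]
  ]
}}

```text
time_s: 13.13
ee_pos: [535.0, -54.3, 138.3]
ee_rot: [33.3, 90.0, -59.5]
force: [0.4, 1.4, -1.0]
gripper_width: 25.6
```

```bash
python3 look.py 8
```

```text
F [-0.5  0.8 -0.4] T [0.28 0.05 0.03] [535.  -54.3 138.3] 26.00393732555003 13.2833
s catch_knob [399.3 156.8] 0.42
s lip [358.8 145.9] 0.84
t catch_knob [226.7 169.7] 0.42
t lip [236.5 215.9] 0.66
```

View pics/s8c.png

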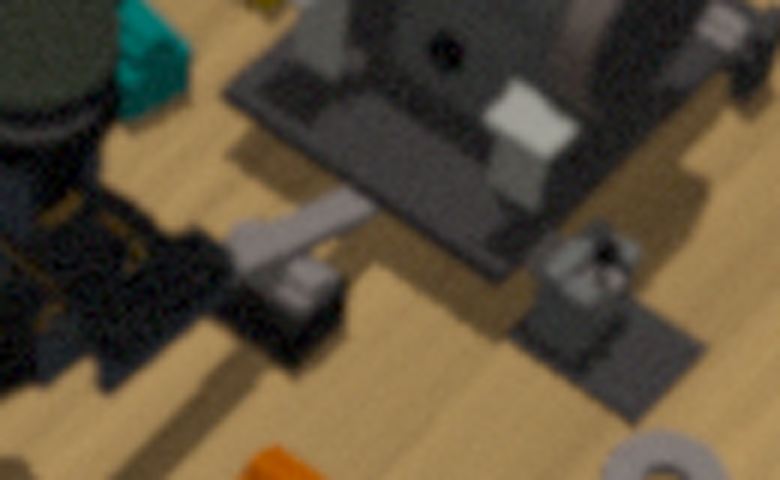

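View pics/w8.png

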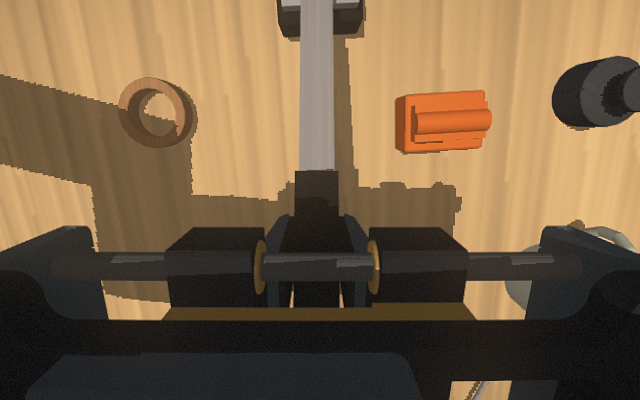

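>>> {"op": "play_rows", "data": {
  "motion": [
    [0,-0.001,-0.0015,0,0.1],
    [0,-0.001,-0.003,0,0.1],
    [0,-0.002,-0.0045,0,0.1],
    [0,-0.002,-0.006,0,0.1],
    [0,-0.003,-0.0075,0,0.1],
    [0,-0.003,-0.009,0,0.1],
    [0,-0.004,-0.0105,0,0.1],
    [0,-0.004,-0.012,0,0.1]
  ]
}}

```text
time_s: 14.15
ee_pos: [535.1, -58.4, 126.5]
ee_rot: [39.1, 89.9, -53.7]
force: [-0.6, -2.5, 5.0]
gripper_width: 25.5
```

```bash
python3 look.py 9
```

```text
F [-1.2 -2.8  5. ] T [-0.22  0.23  0.12] [535.1 -58.5 126.5] 25.69826229614027 14.3
s catch_knob [398.6 153.2] 0.46
s lip [360.8 148.8] 0.72
t catch_knob [226.5 166.4] 0.65
t lip [241.3 219.7] 0.95
```

View pics/s9c.png

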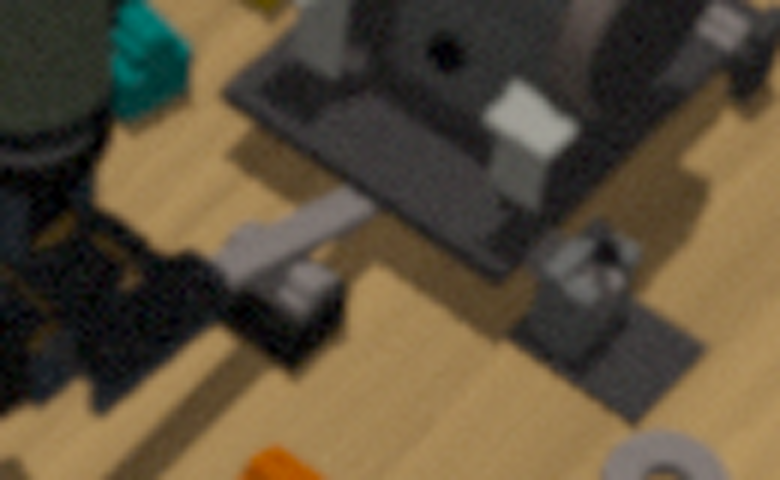

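>>> {"op": "play_rows", "data": {
  "motion": [
    [0,-0.0005,-0.0015,0,0.1],
    [0,-0.001,-0.003,0,0.1],
    [0,-0.0015,-0.0045,0,0.1],
    [0,-0.002,-0.006,0,0.1],
    [0,-0.0025,-0.0075,0,0.1],
    [0,-0.003,-0.009,0,0.1],
    [0,-0.003,-0.0105,0,0.1],
    [0,-0.0035,-0.012,0,0.1]
  ]
}}

```text
time_s: 15.17
ee_pos: [535.2, -61.9, 115.1]
ee_rot: [51.7, 89.9, -41.1]
force: [-2.2, -3.6, 9.0]
gripper_width: 25.9
```

```bash
cat >> look.py <<'E'
# plate shift vs baseline s7/t7
def shift(A,B,r):
    x0,x1,y0,y1=r; p=4
    a=A[y0:y1,x0:x1].astype(np.float32).mean(2); b=B[y0-p:y1+p,x0-p:x1+p].astype(np.float32).mean(2)
    a=cv2.GaussianBlur(cv2.resize(a,None,fx=8,fy=8,interpolation=cv2.INTER_CUBIC),(0,0),6);b=cv2.GaussianBlur(cv2.resize(b,None,fx=8,fy=8,interpolation=cv2.INTER_CUBIC),(0,0),6)
    m=cv2.matchTemplate(b,a,cv2.TM_CCOEFF_NORMED);_,v,_,l=cv2.minMaxLoc(m);return (l[0]/8-p,l[1]/8-p,round(v,3))
bs=cv2.imread('pics/s7.png');bt=cv2.imread('pics/t7.png')
P=np.array([600,190,48.]);print('expected per 11mm: s',proj(g,P+[0,0,11])-proj(g,P),'t',proj(t,P+[0,0,11])-proj(t,P))
for r in [(375,400,128,152),(348,366,116,134),(362,392,140,163)]: print('s',r,shift(bs,g['img'],r))
print('knob',shift(bs,g['img'],(394,408,148,168)),'housing base',shift(bs,g['img'],(402,420,165,186)))
print('t edge',shift(bt,t['img'],(215,244,180,204)),'knob',shift(bt,t['img'],(219,234,162,178)))
E
python3 look.py 10
```

```text
F [-2.5 -2.5  8.3] T [-0.38  0.44  0.19] [535.2 -61.9 115.1] 25.537433627680596 15.3167
s lip [360.6 149.3] 0.88
t catch_knob [227.8 167.5] 0.65
t lip [240.1 221.3] 0.57
expected per 11mm: s [ 0.39005443 -2.08031525] t [-0.66495339 -0.63527483]
s (375, 400, 128, 152) (0.0, 0.0, 0.999)
s (348, 366, 116, 134) (0.0, 0.0, 0.997)
s (362, 392, 140, 163) (0.0, 0.0, 0.993)
knob (0.0, 0.0, 0.995) housing base (0.0, 0.0, 0.999)
t edge (0.0, 0.0, 0.999) knob (-0.125, -0.125, 0.992)
```

View pics/s10c.png

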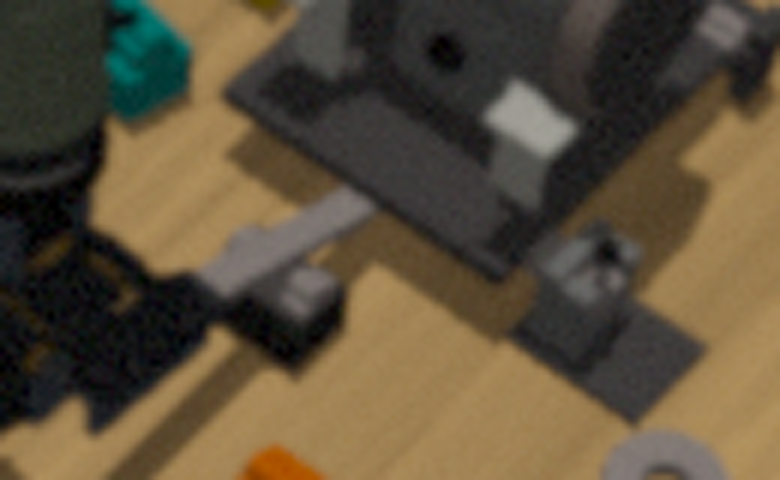

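View pics/t10c.png

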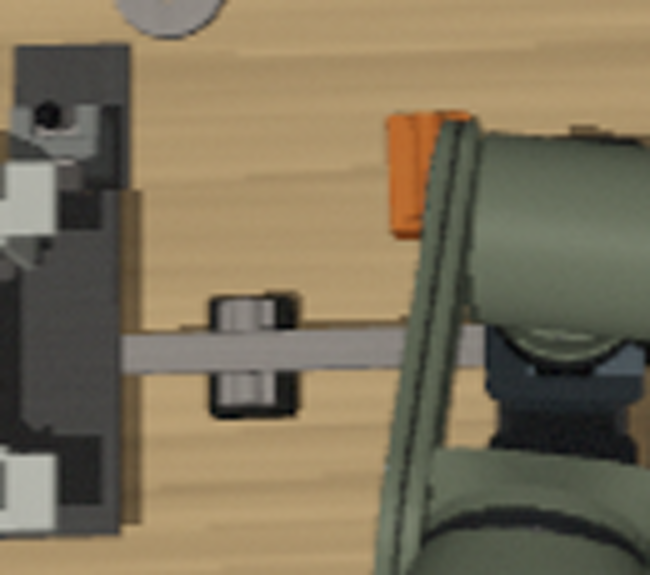

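>>> {"op": "play_rows", "data": {
  "motion": [
    [0,-0.0005,-0.0015,0,0.1],
    [0,-0.001,-0.003,0,0.1],
    [0,-0.001,-0.0045,0,0.1],
    [0,-0.0015,-0.006,0,0.1],
    [0,-0.002,-0.0075,0,0.1],
    [0,-0.002,-0.009,0,0.1],
    [0,-0.0025,-0.0105,0,0.1],
    [0,-0.003,-0.012,0,0.1]
  ],
  "squeeze": 45
}}

```text
time_s: 16.18
ee_pos: [535.5, -64.9, 103.9]
ee_rot: [71.0, 89.9, -21.8]
force: [-1.8, -2.5, 12.6]
gripper_width: 25.2
```

```bash
python3 look.py 11
```

```text
F [-2.2 -2.3 12.2] T [-0.19  0.59  0.3 ] [535.5 -64.9 103.8] 25.5767242322998 16.3333
s catch_knob [396.3 154.5] 0.47
s lip [360.  148.9] 0.59
t catch_knob [488.  200.7] 0.56
t lip [240.4 216.7] 0.77
expected per 11mm: s [ 0.39005443 -2.08031525] t [-0.66495339 -0.63527483]
s (375, 400, 128, 152) (0.0, 0.0, 0.999)
s (348, 366, 116, 134) (0.0, 0.0, 0.997)
s (362, 392, 140, 163) (0.0, 0.0, 0.993)
knob (0.0, 0.0, 0.995) housing base (0.0, 0.0, 0.999)
t edge (0.0, 0.0, 0.999) knob (-0.125, -0.125, 0.992)
```

>>> {"op": "play_rows", "data": {
  "motion": [
    [0,0,-0.0015,0,0.1],
    [0,-0.0005,-0.003,0,0.1],
    [0,-0.001,-0.0045,0,0.1],
    [0,-0.001,-0.006,0,0.1],
    [0,-0.0015,-0.0075,0,0.1],
    [0,-0.0015,-0.009,0,0.1],
    [0,-0.002,-0.0105,0,0.1],
    [0,-0.002,-0.012,0,0.1]
  ]
}}

```text
time_s: 17.2
ee_pos: [535.7, -67.4, 92.5]
ee_rot: [56.1, 89.8, -36.7]
force: [-3.9, -5.2, 17.2]
gripper_width: 25.6
```

```bash
python3 look.py 12
```

```text
F [-4.6 -4.2 16.3] T [-0.48  0.76  0.35] [535.7 -67.4  92.5] 25.56411677284502 17.35
s catch_knob [402.2 154.7] 0.64
s lip [356.2 148.5] 0.76
t catch_knob [225.1 169.7] 0.41
t lip [237.  219.4] 0.65
expected per 11mm: s [ 0.39005443 -2.08031525] t [-0.66495339 -0.63527483]
s (375, 400, 128, 152) (0.0, 0.0, 0.999)
s (348, 366, 116, 134) (0.0, 0.0, 0.997)
s (362, 392, 140, 163) (0.0, 0.0, 0.993)
knob (0.0, 0.0, 0.995) housing base (0.0, 0.0, 0.999)
t edge (0.0, 0.0, 0.999) knob (-0.125, -0.125, 0.992)
```

View pics/t12c.png

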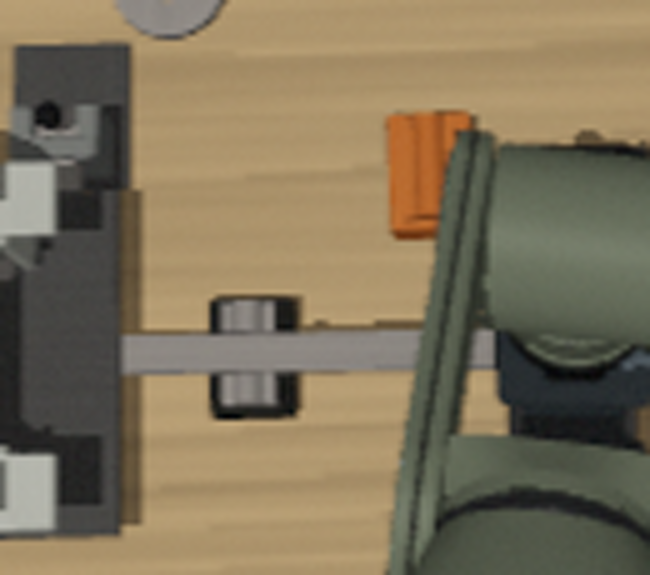

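View pics/s12c.png

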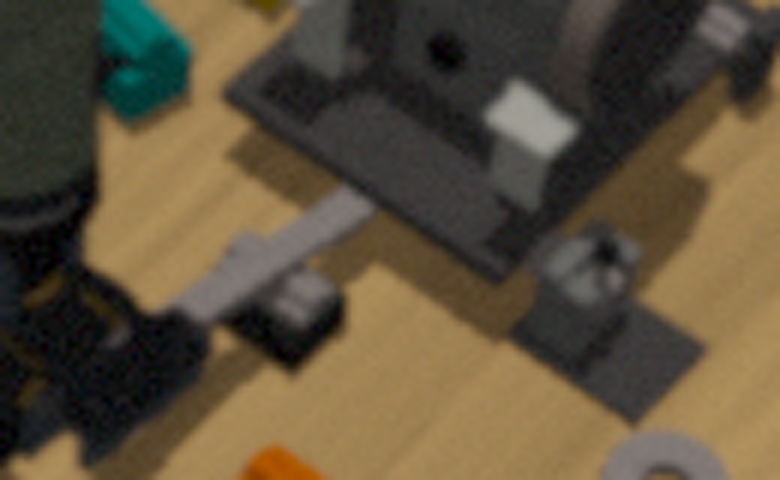

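>>> {"op": "play_rows", "data": {
  "motion": [
    [0,0,-0.0015,0,0.1],
    [0,0,-0.003,0,0.1],
    [0,-0.0005,-0.0045,0,0.1],
    [0,-0.0005,-0.006,0,0.1],
    [0,-0.001,-0.0075,0,0.1],
    [0,-0.001,-0.009,0,0.1],
    [0,-0.0015,-0.0105,0,0.1],
    [0,-0.0015,-0.012,0,0.1]
  ]
}}

```text
time_s: 18.22
ee_pos: [535.9, -69.5, 81.1]
ee_rot: [49.4, 89.7, -43.3]
force: [-4.8, -6.5, 20.2]
gripper_width: 25.6
```

```bash
python3 look.py 13
```

```text
F [-4.5 -6.5 19.4] T [-0.79  0.99  0.4 ] [535.9 -69.5  81.1] 25.737131544175607 18.3667
s catch_knob [397.9 152.3] 0.56
s lip [357.4 146.5] 0.75
t catch_knob [227.8 170.1] 0.44
t lip [239.9 215.2] 0.67
expected per 11mm: s [ 0.39005443 -2.08031525] t [-0.66495339 -0.63527483]
s (375, 400, 128, 152) (0.0, 0.0, 0.999)
s (348, 366, 116, 134) (0.0, 0.0, 0.996)
s (362, 392, 140, 163) (0.0, 0.0, 0.993)
knob (0.0, 0.0, 0.995) housing base (0.0, 0.0, 0.999)
t edge (0.0, 0.0, 0.999) knob (-0.125, -0.125, 0.99)
```

>>> {"op": "play_rows", "data": {
  "motion": [
    [0,0,-0.001,0,0.1],
    [0,0,-0.002,0,0.1],
    [0,0,-0.003,0,0.1],
    [0,-0.0005,-0.004,0,0.1],
    [0,-0.0005,-0.005,0,0.1],
    [0,-0.001,-0.006,0,0.1],
    [0,-0.001,-0.007,0,0.1],
    [0,-0.001,-0.008,0,0.1]
  ]
}}

```text
time_s: 19.23
ee_pos: [536.0, -71.0, 73.0]
ee_rot: [41.7, 89.7, -51.1]
force: [-4.5, -8.4, 19.5]
gripper_width: 25.5
```

```bash
python3 look.py 14
```

```text
F [-4.9 -7.7 19.3] T [-1.17  0.9   0.46] [536.  -71.1  73. ] 25.104534971710944 19.3833
s catch_knob [399.2 155.8] 0.52
s lip [302.2 191.3] 0.54
t catch_knob [226.5 168.3] 0.49
t lip [238.  218.9] 0.59
expected per 11mm: s [ 0.39005443 -2.08031525] t [-0.66495339 -0.63527483]
s (375, 400, 128, 152) (0.5, -0.875, 0.997)
s (348, 366, 116, 134) (0.25, -0.625, 0.995)
s (362, 392, 140, 163) (0.125, -0.625, 0.984)
knob (0.0, 0.0, 0.986) housing base (0.0, 0.0, 0.999)
t edge (-0.625, -0.125, 0.996) knob (-0.125, -0.25, 0.966)
```

View pics/t14c.png

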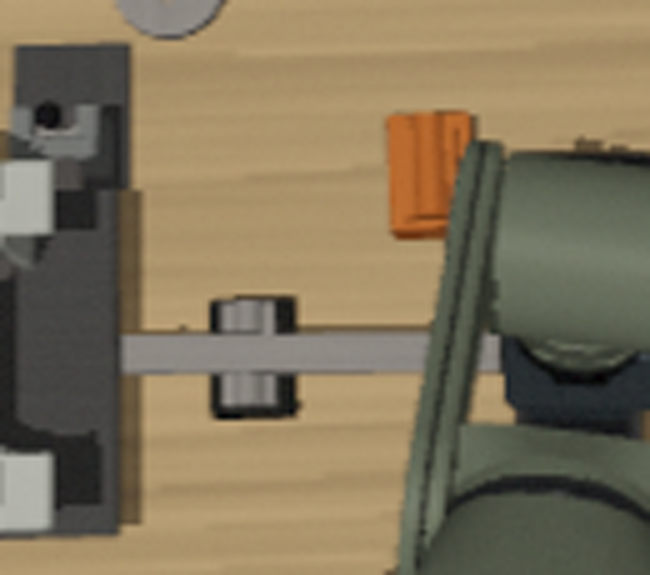

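View pics/w14.png

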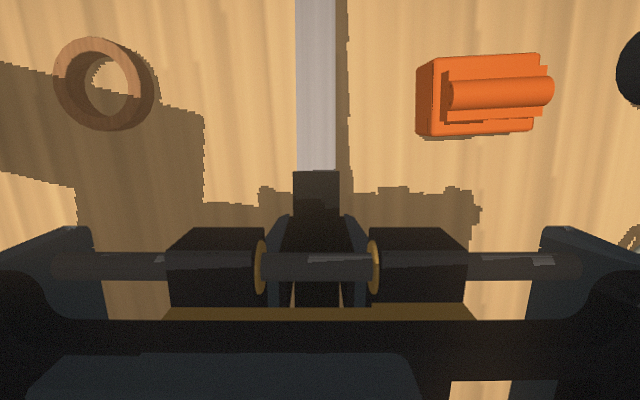

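>>> {"op": "play_rows", "data": {
  "motion": [
    [0,-0.0005,-0.0012,0,0.1],
    [0,-0.001,-0.0024,0,0.1],
    [-0.0005,-0.0015,-0.0036,0,0.1],
    [-0.0005,-0.002,-0.005,0,0.1],
    [-0.001,-0.002,-0.0062,0,0.1],
    [-0.001,-0.0025,-0.0075,0,0.1],
    [-0.001,-0.003,-0.009,0,0.1],
    [-0.001,-0.003,-0.01,0,0.1]
  ]
}}

```text
time_s: 20.25
ee_pos: [535.5, -72.8, 62.7]
ee_rot: [70.0, 89.7, -22.8]
force: [-3.4, -4.5, 17.3]
gripper_width: 25.4
```

```bash
python3 look.py 15
```

```text
F [-2.4 -4.8 16.6] T [-0.43  0.58  0.41] [535.5 -72.8  62.7] 25.57489906093792 20.4
s catch_knob [397.6 152.9] 0.56
s lip [359.6 145.2] 0.82
t catch_knob [227.4 166.4] 0.58
t lip [237.  219.2] 0.73
expected per 11mm: s [ 0.39005443 -2.08031525] t [-0.66495339 -0.63527483]
s (375, 400, 128, 152) (1.0, -2.125, 0.996)
s (348, 366, 116, 134) (0.5, -1.5, 0.988)
s (362, 392, 140, 163) (0.5, -1.25, 0.949)
knob (0.125, -0.125, 0.981) housing base (0.0, 0.0, 0.999)
t edge (-1.625, -0.375, 0.98) knob (-0.25, -0.25, 0.942)
```

>>> {"op": "play_rows", "data": {
  "motion": [
    [0,0,-0.0012,0,0.1],
    [0,0,-0.0024,0,0.1],
    [0,-0.0005,-0.0036,0,0.1],
    [0,-0.0005,-0.005,0,0.1],
    [0,-0.001,-0.0062,0,0.1],
    [0,-0.001,-0.0075,0,0.1],
    [0,-0.001,-0.009,0,0.1],
    [0,-0.001,-0.01,0,0.1]
  ]
}}

```text
time_s: 21.27
ee_pos: [535.6, -73.7, 53.0]
ee_rot: [71.5, 89.7, -21.3]
force: [-3.5, -3.7, 21.3]
gripper_width: 26.1
```

```bash
python3 look.py 16
```

```text
F [-3.9 -3.5 19.6] T [-0.28  0.81  0.5 ] [535.6 -73.7  53.1] 25.707281831019422 21.4167
s catch_knob [393.9 151.3] 0.38
s lip [357.6 144.9] 0.73
t catch_knob [226.9 176.9] 0.48
t lip [237.8 218.7] 0.56
expected per 11mm: s [ 0.39005443 -2.08031525] t [-0.66495339 -0.63527483]
s (375, 400, 128, 152) (1.375, -2.75, 0.994)
s (348, 366, 116, 134) (0.625, -2.0, 0.982)
s (362, 392, 140, 163) (0.625, -1.75, 0.915)
knob (-0.5, 1.5, 0.619) housing base (0.0, 0.0, 0.999)
t edge (-2.25, -0.5, 0.966) knob (1.375, -3.0, 0.479)
```

View pics/t16c.png

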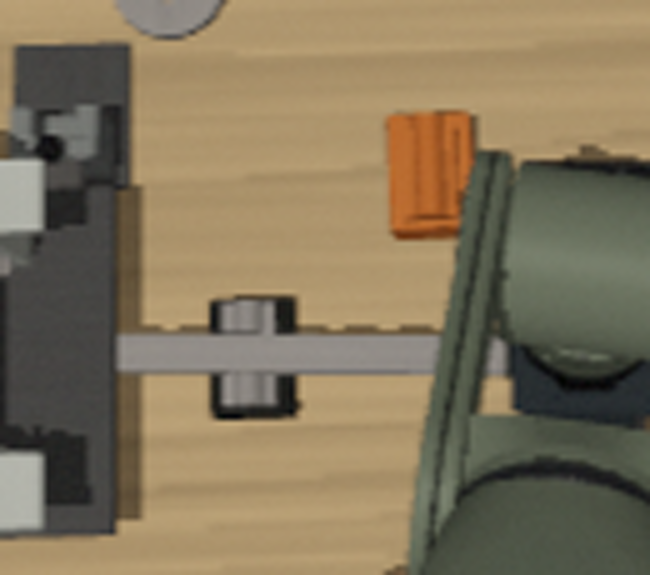

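>>> {"op": "play_rows", "data": {
  "motion": [
    [0,0,0.0015,0,0.1],
    [0,0,0.003,0,0.1],
    [0,0.0005,0.005,0,0.1],
    [0,0.0005,0.007,0,0.1],
    [0,0.001,0.009,0,0.1],
    [0,0.001,0.011,0,0.1],
    [0,0.0015,0.0135,0,0.1],
    [0,0.002,0.016,0,0.1]
  ]
}}

```text
time_s: 22.28
ee_pos: [535.2, -72.0, 67.9]
ee_rot: [54.4, 89.7, -38.3]
force: [-0.8, -3.7, 10.9]
gripper_width: 25.7
```

```bash
python3 look.py 17
```

```text
F [-1.4 -4.1 10.5] T [-1.06  0.3   0.3 ] [535.3 -72.   67.9] 25.760088630274332 22.4333
s catch_knob [393.8 153.1] 0.51
s lip [358.7 146. ] 0.73
t catch_knob [226.4 173.2] 0.49
t lip [237.5 219.2] 0.76
expected per 11mm: s [ 0.39005443 -2.08031525] t [-0.66495339 -0.63527483]
s (375, 400, 128, 152) (1.25, -2.5, 0.995)
s (348, 366, 116, 134) (0.5, -1.875, 0.983)
s (362, 392, 140, 163) (0.5, -1.625, 0.932)
knob (-0.5, 1.5, 0.608) housing base (0.0, 0.0, 0.998)
t edge (-2.0, -0.5, 0.972) knob (1.375, -2.875, 0.477)
```

>>> {"op": "play_rows", "data": {
  "motion": [
    [0,0,0.003,0,0.1],
    [0,0.0005,0.006,0,0.1],
    [0,0.001,0.009,0,0.1],
    [0,0.0015,0.012,0,0.1],
    [0,0.002,0.015,0,0.1],
    [0,0.003,0.018,0,0.1],
    [0,0.0035,0.021,0,0.1],
    [0,0.004,0.024,0,0.1]
  ]
}}

```text
time_s: 23.3
ee_pos: [534.7, -67.6, 90.7]
ee_rot: [52.9, 89.9, -39.9]
force: [1.0, -4.2, 3.0]
gripper_width: 25.6
```

>>> {"op": "play_rows", "data": {
  "motion": [
    [0,0.001,0.003,0,0.1],
    [0,0.0015,0.006,0,0.1],
    [0,0.0025,0.009,0,0.1],
    [0,0.003,0.012,0,0.1],
    [0,0.004,0.015,0,0.1],
    [0,0.005,0.018,0,0.1],
    [0,0.006,0.021,0,0.1],
    [0,0.007,0.024,0,0.1]
  ]
}}

```text
time_s: 23.97
ee_pos: [533.0, -59.7, 113.2]
ee_rot: [-107.6, 89.8, 159.5]
force: [0.8, -1.4, -4.6]
gripper_width: 25.6
```

```bash
python3 look.py 18
```

```text
F [ 0.2 -0.4 -5.4] T [-0.68 -0.1  -0.19] [533.1 -59.3 113.4] 25.81449874913472 24.1167
s catch_knob [394.3 151.6] 0.38
s lip [356.9 144.5] 0.94
t catch_knob [291.9 133.3] 0.62
t lip [237.6 220.7] 0.78
expected per 11mm: s [ 0.39005443 -2.08031525] t [-0.66495339 -0.63527483]
s (375, 400, 128, 152) (1.25, -2.375, 0.994)
s (348, 366, 116, 134) (0.5, -1.625, 0.986)
s (362, 392, 140, 163) (0.5, -1.5, 0.939)
knob (-0.625, 1.5, 0.605) housing base (0.0, 0.0, 0.999)
t edge (-1.75, -0.5, 0.973) knob (1.5, -3.0, 0.475)
```

View pics/s18c.png

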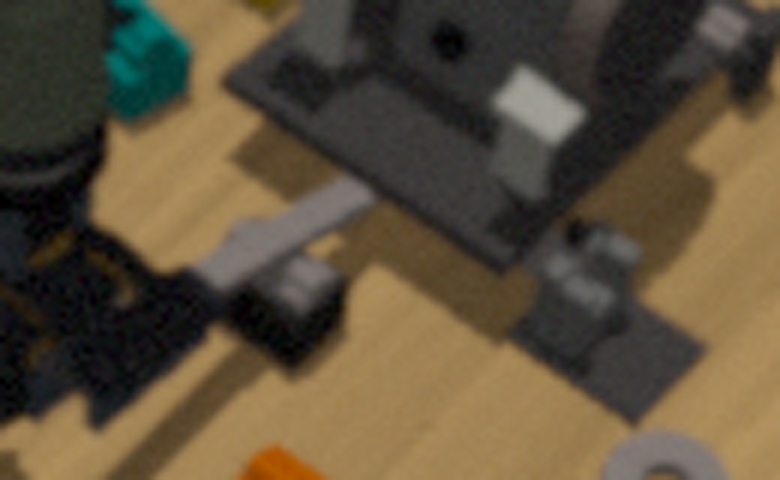

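View pics/w18.png

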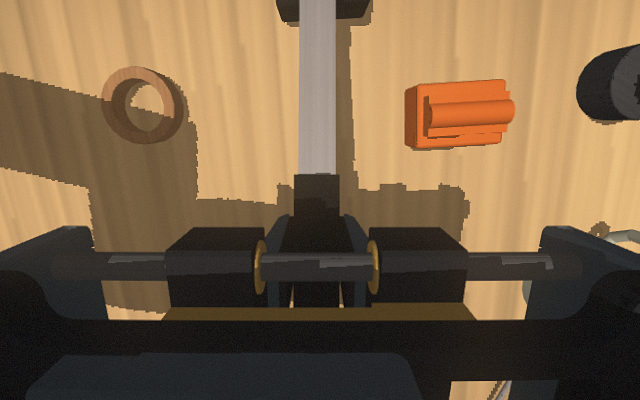

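>>> {"op": "play_rows", "data": {
  "motion": [
    [0,0.0005,0.002,0,0.1],
    [0,0.001,0.004,0,0.1],
    [0,0.0015,0.006,0,0.1],
    [0,0.002,0.008,0,0.1],
    [0,0.002,0.01,0,0.1],
    [0,0.002,0.01,0,0.1],
    [0,0.002,0.01,0,0.1],
    [0,0.002,0.01,0,0.1]
  ],
  "squeeze": 60
}}

```text
time_s: 24.98
ee_pos: [533.9, -58.0, 124.3]
ee_rot: [36.7, 90.0, -56.2]
force: [-0.4, 0.3, -6.2]
gripper_width: 25.5
```

```bash
python3 look.py 19
```

```text
F [-0.3 -0.3 -6.6] T [-0.73  0.07  0.05] [533.9 -58.  124.3] 25.27298299795085 25.1333
s catch_knob [394.3 150.5] 0.43
s lip [359.  145.3] 0.69
t catch_knob [356.  140.3] 0.72
t lip [239.7 218.9] 0.59
expected per 11mm: s [ 0.39005443 -2.08031525] t [-0.66495339 -0.63527483]
s (375, 400, 128, 152) (1.25, -2.375, 0.994)
s (348, 366, 116, 134) (0.5, -1.625, 0.986)
s (362, 392, 140, 163) (0.5, -1.5, 0.938)
knob (-0.625, 1.375, 0.618) housing base (0.0, 0.0, 0.999)
t edge (-1.75, -0.5, 0.973) knob (1.375, -3.0, 0.48)
```

View pics/s19c.png

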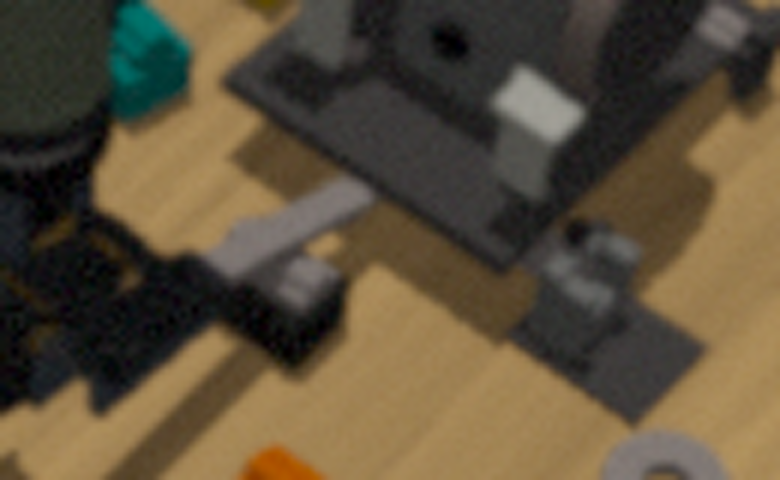

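>>> {"op": "play_rows", "data": {
  "motion": [
    [0,-0.006,0.0015,0,0.1],
    [-0.0005,-0.013,0.0037,0,0.1],
    [-0.001,-0.02,0.006,0,0.1],
    [-0.0015,-0.027,0.0083,0,0.1],
    [-0.0018,-0.034,0.0105,0,0.1],
    [-0.002,-0.042,0.013,0,0.1],
    [-0.0025,-0.05,0.016,0,0.1],
    [-0.003,-0.056,0.019,0,0.1]
  ]
}}

```text
time_s: 26.0
ee_pos: [530.9, -115.2, 143.7]
ee_rot: [48.1, 90.0, -44.8]
force: [-0.7, 0.5, -6.0]
gripper_width: 25.4
```

```bash
python3 look.py 20
```

```text
F [ 0.5  0.8 -5.6] T [-0.6   0.09 -0.06] [ 531.1 -114.5  143.6] 25.412430302673616 26.15
s catch_knob [282.  300.5] 0.71
s lip [361.4 148.5] 0.97
t catch_knob [225.5 173.6] 0.51
t lip [236.2 217.8] 0.93
expected per 11mm: s [ 0.39005443 -2.08031525] t [-0.66495339 -0.63527483]
s (375, 400, 128, 152) (1.125, -2.375, 0.994)
s (348, 366, 116, 134) (0.5, -1.75, 0.986)
s (362, 392, 140, 163) (0.375, -1.5, 0.942)
knob (-0.625, 1.375, 0.616) housing base (0.0, 0.0, 0.998)
t edge (-1.75, -0.5, 0.973) knob (1.375, -3.0, 0.48)
```

View pics/s20c.png

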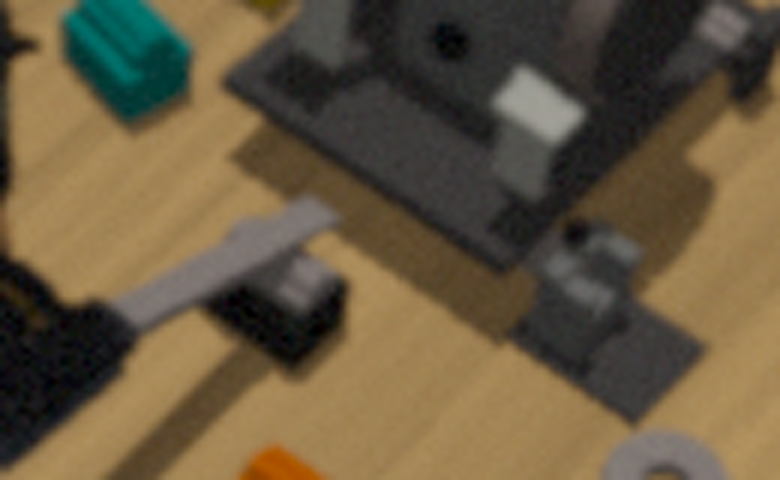

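View pics/t20c.png

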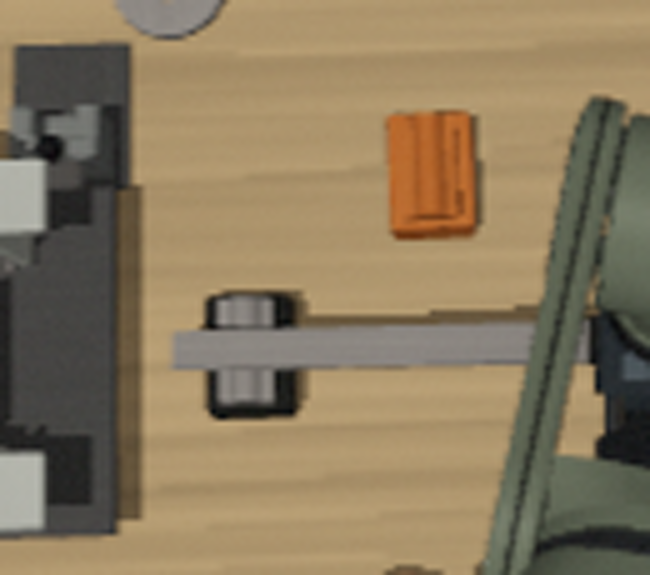

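>>> {"op": "play_rows", "data": {
  "motion": [
    [0,-0.006,0.008,0,0.1],
    [0,-0.018,0.018,0,0.1],
    [0,-0.034,0.026,0,0.1],
    [0,-0.052,0.03,0,0.1],
    [0,-0.072,0.03,0,0.1],
    [0,-0.09,0.03,0,0.1],
    [0,-0.104,0.03,0,0.1],
    [0,-0.112,0.03,0,0.1]
  ]
}}

```text
time_s: 27.02
ee_pos: [531.1, -227.8, 173.7]
ee_rot: [40.6, 89.9, -52.3]
force: [0.9, -0.5, -5.9]
gripper_width: 25.7
```

>>> {"op": "play_rows", "data": {
  "motion": [
    [0,-0.006,0,0,0.1],
    [0,-0.012,-0.006,0,0.1],
    [0,-0.018,-0.016,0,0.1],
    [0,-0.022,-0.028,0,0.1],
    [0,-0.025,-0.04,0,0.1],
    [0,-0.026,-0.05,0,0.1],
    [0,-0.026,-0.058,0,0.1],
    [0,-0.026,-0.064,0,0.1]
  ]
}}

```text
time_s: 27.68
ee_pos: [530.4, -251.4, 107.8]
ee_rot: [-121.8, 89.9, 145.3]
force: [0.9, 0.2, -5.0]
gripper_width: 25.6
```

```bash
python3 - <<'E'
from h import *
f=grab('wrist','w21.png');g=grab('scene','s21.png');t=grab('top','t21.png');s=sensors.state()
print(s['force'],s['torque'],s['ee_pos'])
cv2.imwrite('pics/s21c.png',cv2.resize(g['img'][130:270,220:420],None,fx=4,fy=4,interpolation=cv2.INTER_CUBIC))
E
```

```text
[-0.28301338 -0.63136002 -5.02738665] [-0.58280207  0.02854808 -0.08546395] [ 530.79555345 -251.5698194   108.87307898]
```

View pics/s21c.png

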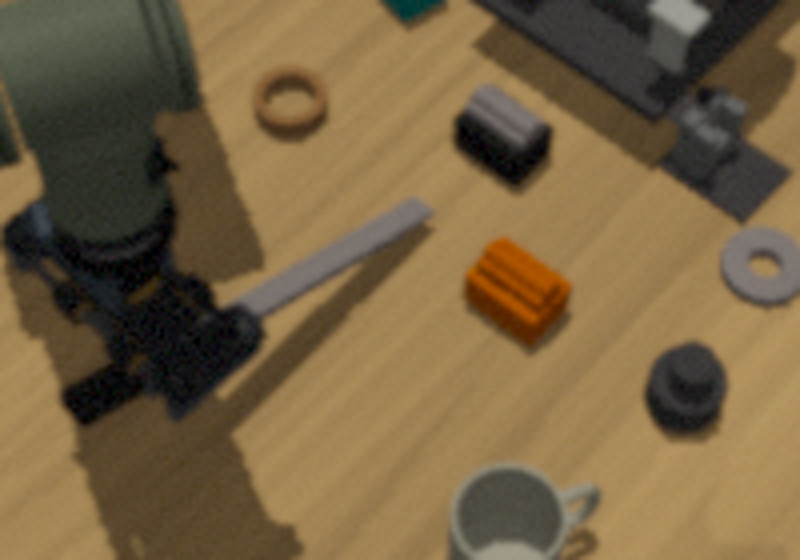

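>>> {"op": "play_rows", "data": {
  "motion": [
    [0,0,-0.003,0,0.1],
    [0,0,-0.006,0,0.1],
    [0,0,-0.009,0,0.1],
    [0,0,-0.012,0,0.1],
    [0,0,-0.015,0,0.1],
    [0,-0.001,-0.018,0,0.1],
    [0,-0.001,-0.02,0,0.1],
    [0,-0.001,-0.02,0,0.1]
  ]
}}

```text
time_s: 28.5
ee_pos: [530.9, -253.0, 89.1]
ee_rot: [-169.4, 90.0, 97.8]
force: [0.3, 0.5, -3.7]
gripper_width: 25.4
```

```bash
python3 - <<'E'
from h import *
s=sensors.state()
print(s['force'],s['torque'],s['ee_pos'])
E
```

```text
[ 0.2629196   0.47677716 -3.69935936] [-0.12648325  0.1343213   0.03222856] [ 530.90697866 -253.02475726   89.1294023 ]
```

>>> {"op": "play_rows", "data": {
  "motion": [
    [0,0,0,0,0.1],
    [0,-0.001,-0.004,0,0.1],
    [0,-0.002,-0.008,0,0.1],
    [0,-0.003,-0.012,0,0.1],
    [0,-0.004,-0.016,0,0.1],
    [0,-0.005,-0.02,0,0.1],
    [0,-0.006,-0.024,0,0.1],
    [0,-0.007,-0.028,0,0.1]
  ],
  "squeeze": 15
}}

```text
time_s: 29.17
ee_pos: [531.0, -260.1, 60.8]
ee_rot: [126.6, 90.0, 33.8]
force: [0.1, -1.8, -4.1]
gripper_width: 26.0
```

>>> {"op": "play_rows", "data": {
  "motion": [
    [0,-0.001,-0.004,0,0.1],
    [0,-0.002,-0.008,0,0.1],
    [0,-0.002,-0.012,0,0.1],
    [0,-0.003,-0.016,0,0.1],
    [0,-0.003,-0.02,0,0.1],
    [0,-0.004,-0.024,0,0.1],
    [0,-0.004,-0.028,0,0.1],
    [0,-0.004,-0.032,0,0.1]
  ]
}}

```text
time_s: 29.83
ee_pos: [531.0, -264.2, 29.0]
ee_rot: [35.6, 90.0, -57.3]
force: [0.2, -1.2, -3.2]
gripper_width: 26.2
```

```bash
python3 - <<'E'
from h import *
f=grab('wrist','w22.png');g=grab('scene','s22.png');s=sensors.state()
print(s['force'],s['torque'],s['ee_pos'])
cv2.imwrite('pics/s22c.png',cv2.resize(g['img'][130:270,220:420],None,fx=4,fy=4,interpolation=cv2.INTER_CUBIC))
E
```

```text
[ 0.14506305 -0.62963924 -2.7965643 ] [-0.17608742  0.00848158 -0.05327361] [ 530.74259383 -263.86702023   28.61814276]
```

View pics/s22c.png

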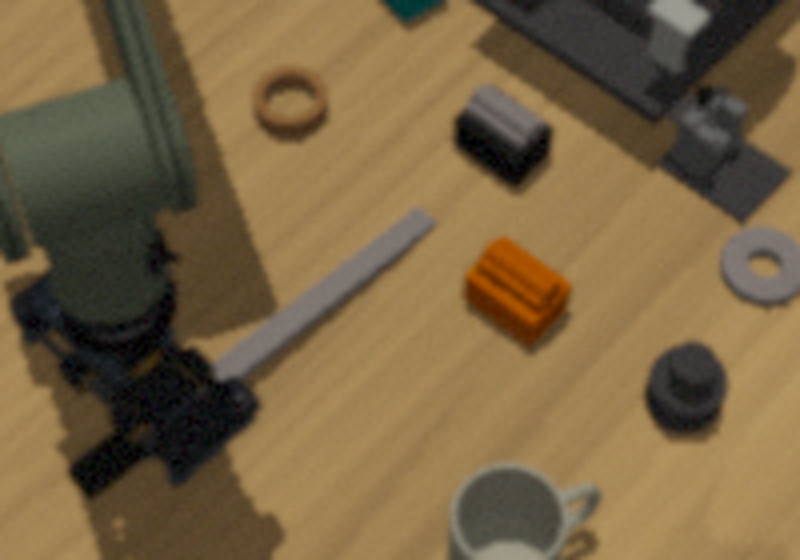

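>>> {"op": "play_rows", "data": {
  "motion": [
    [0,0,-0.004,0,0.1],
    [0,0,-0.008,0,0.1],
    [0,-0.001,-0.012,0,0.1],
    [0,-0.001,-0.016,0,0.1],
    [0,-0.001,-0.019,0,0.1],
    [0,-0.001,-0.022,0,0.1],
    [0,-0.001,-0.024,0,0.1],
    [0,-0.001,-0.024,0,0.1]
  ]
}}

```text
time_s: 30.6
ee_pos: [530.8, -264.9, 4.8]
ee_rot: [-121.4, 90.0, 145.7]
force: [0.5, -1.0, -2.3]
gripper_width: 26.0
```

```bash
python3 - <<'E'
from h import *
s=sensors.state()
print(s['force'],s['torque'],s['ee_pos'])
E
```

```text
[ 0.51413083 -0.96397421 -2.31481714] [-0.13909103  0.00950683 -0.00105133] [ 530.77191041 -264.92100592    4.82065223]
```

>>> {"op": "play_rows", "data": {
  "motion": [
    [0,0,-0.001,0,0.1],
    [0,0,-0.002,0,0.1],
    [0,0,-0.003,0,0.1],
    [0,0,-0.003,0,0.1],
    [0,0,-0.003,0,0.1],
    [0,0,-0.003,0,0.1],
    [0,0,-0.003,0,0.32],
    [0,0,-0.003,0,0.36]
  ]
}}

```text
time_s: 31.27
ee_pos: [531.6, -265.1, 3.1]
ee_rot: [72.8, 89.9, -20.1]
force: [0.3, 0.7, 0.2]
gripper_width: 32.2
```

>>> {"op": "play_rows", "data": {
  "motion": [
    [0,0,0,0,0.5],
    [0,0,0,0,0.8],
    [0,0,0,0,1],
    [0,0,0,0,1],
    [0,0,0,0,1],
    [0,0,0,0,1],
    [0,0,0,0,1],
    [0,0,0,0,1]
  ]
}}

```text
time_s: 31.93
ee_pos: [530.9, -265.0, 2.3]
ee_rot: [108.5, 90.0, 15.6]
force: [0.3, -0.5, -0.5]
gripper_width: 83.3
```

>>> {"op": "play_rows", "data": {
  "motion": [
    [0,0,0.004,0,1],
    [0,0,0.015,0,1],
    [0,0,0.035,0,1],
    [0,0,0.06,0,1],
    [0,0,0.09,0,1],
    [0,0,0.12,0,1],
    [0,-0.01,0.15,0,1],
    [0,-0.02,0.18,0,1]
  ]
}}

```text
time_s: 32.6
ee_pos: [530.8, -284.7, 185.2]
ee_rot: [66.9, 89.9, -25.9]
force: [0.4, -0.5, -0.6]
gripper_width: 91.1
```

>>> {"op": "play_rows", "data": {
  "motion": [
    [0,-0.03,0.02,0,1],
    [0,-0.065,0.04,0,1],
    [0,-0.1,0.05,0,1],
    [0,-0.135,0.05,0,1],
    [0,-0.16,0.05,0,1],
    [0,-0.17,0.05,0,1],
    [0,-0.17,0.05,0,1],
    [0,-0.17,0.05,0,1]
  ]
}}

```text
time_s: 33.27
ee_pos: [530.7, -454.2, 232.4]
ee_rot: [-171.8, 89.9, 95.3]
force: [0.9, -0.0, -0.3]
gripper_width: 91.2
```

```bash
python3 look.py 23; python3 - <<'E'
from h import *
t=grab('top','t24.png');g=grab('scene','s24.png')
for l,z in [('bar_mid',5),('bar_toe',7),('bar_handle',5)]:
    print(l,[(np.round(atz(h,d['point'],z)),round(d['conf'],2)) for h in (t,g) for d in finder.spot_point(h,l)[:1]])
cv2.imwrite('pics/t24c.png',cv2.resize(t['img'][130:290,210:450],None,fx=3.3,fy=3.3,interpolation=cv2.INTER_CUBIC))
E
```

```text
F [ 0.2  0.5 -0.4] T [-0.07  0.04  0.07] [ 531.2 -453.2  232.8] 91.1316637108074 33.4167
s catch_knob [393.9 150.4] 0.41
s lip [359.8 144.6] 0.86
t catch_knob [227.  175.9] 0.43
t lip [237.6 220.4] 0.8
expected per 11mm: s [ 0.39005443 -2.08031525] t [-0.66495339 -0.63527483]
s (375, 400, 128, 152) (1.125, -2.375, 0.994)
s (348, 366, 116, 134) (0.5, -1.75, 0.986)
s (362, 392, 140, 163) (0.375, -1.5, 0.944)
knob (-0.625, 1.375, 0.606) housing base (0.0, 0.0, 0.999)
t edge (-1.75, -0.5, 0.973) knob (1.5, -3.0, 0.48)
bar_mid [(array([ 542., -173.,    5.]), 0.67), (array([ 536., -177.,    5.]), 0.95)]
bar_toe [(array([545.,  26.,   7.]), 0.94), (array([547.,  15.,   7.]), 0.86)]
bar_handle [(array([ 521., -273.,    5.]), 0.55), (array([ 532., -282.,    5.]), 0.6)]
```

View pics/t24c.png

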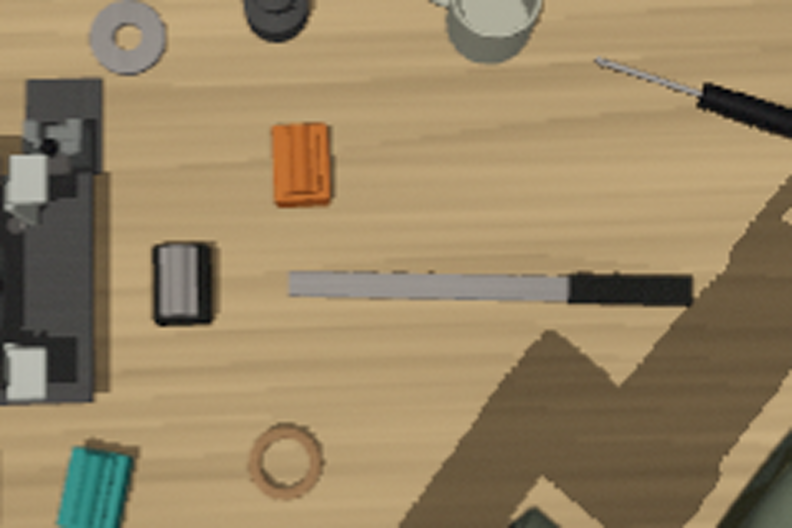

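View pics/s24.png

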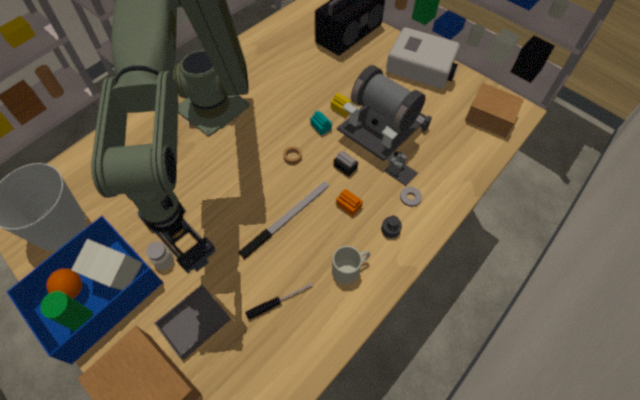

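```bash
python3 -c "
from workcell import job_done
print(job_done())"
```

```text
the job is handed in; nothing more can be done
None
```

The plate is propped on the catch, and the bar lies flat on the bench, clear of stand and fulcrum. I handed the job in at about 33.5 s; no verdict was reported.

**Lifting:** I gripped the bar by its handle and tipped it to about 0.58 rad with its toe on the bench. I fed it over the black fulcrum about 30 mm under the plate edge and pressed the handle down in small steps. This was a heavy run: the plate lifted at about 20 N on the handle, with the nose sunk about 19 mm. By the images, the catch knob had moved about 19 mm towards the plate. I stopped there, with the plate edge about 9–11 mm up.

**Lowering and drawing out:** I let the plate down slowly onto the catch, pulled the bar back and laid it down.

**Last checks:**
- **Catch and plate:** the catch is still in, and the plate stayed up unchanged after the bar came out.
- **Bar:** it lies flat, with its toe about 160 mm from the plate edge and about 75 mm short of the fulcrum.
- **Bystanders:** none looked moved in the final pictures; I judged this by eye.

**Doubts:**
- The scene and top cameras disagreed by up to 8 mm along y on the stand's position. I worked from the top camera, which agreed with the wrist camera on where the bar lay.
- While levering there was a steady side force of up to about 5 N on the gripper.
- Near the end, the toe pressed lightly against the plate edge, under about 1 N, before I drew the bar out.

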